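# Gauge the washed bucket tappets crown up on the bench comparator

## Task

The washed bucket tappets stand mouth up on the board. One after another, beginning with the leftmost, turn each crown up (the V-block holds it while you change grip), stand it on the loading ring of the comparator's plate and slide it, without lifting it, against the two pins under the feeler; push the arrest lever over so that the feeler rests on the crown for a good second, and pull the lever fully back to arrest the beam before you slide the tappet back to the ring. Stand each gauged tappet crown up back on the pad of the board from which it came, and leave the oil bottle and the tape alone.

Things in the scene. Friction and masses are not known exactly. Their poses are not given: they have to be found in the camera images.
- tappet_1: the left bucket tappet of the row, nearest +y (may be absent): a plain steel cup, 41 mm diameter, 31 mm high, about 85 g, one end closed (the flat crown), the other open (the mouth), solid for contact. Origin: centre of the mouth end; its z axis points from mouth to crown: z up = crown up; mouth up, its origin is 31 mm above its support
- tappet_2: the middle bucket tappet of the row, in the middle (may be absent): a plain steel cup, 41 mm diameter, 31 mm high, about 85 g, one end closed (the flat crown), the other open (the mouth), solid for contact. Origin: centre of the mouth end; its z axis points from mouth to crown: z up = crown up; mouth up, its origin is 31 mm above its support
- tappet_3: the right bucket tappet of the row, nearest -y (may be absent): a plain steel cup, 41 mm diameter, 31 mm high, about 85 g, one end closed (the flat crown), the other open (the mouth), solid for contact. Origin: centre of the mouth end; its z axis points from mouth to crown: z up = crown up; mouth up, its origin is 31 mm above its support
- place_1 (a point): centre of the left dark round pad (49 mm diameter, flush) on the board's top: the own place of the left tappet
- place_2 (a point): centre of the middle dark round pad (49 mm diameter, flush) on the board's top: the own place of the middle tappet
- place_3 (a point): centre of the right dark round pad (49 mm diameter, flush) on the board's top: the own place of the right tappet
- board: fixed plywood board, 140 (x) x 310 (y) x 6 mm, on the bench; the three pads lie in a row along its y axis, 90 mm apart, the left one at +y. Origin: centre of its underside
- v_block: fixed steel V-block on the bench: 46 (along its x) x 38 (y) x 32 mm, a 90 degree V groove along its x axis (about left to right), open upward. A tappet laid on its side in it stays there; the block is narrower than the tappet, so the fingers pass down outside it. Origin: centre of its underside
- v_axis (a point): where the centre of a tappet lies when it rests on its side in the middle of the V groove (42 mm above the bench); its x axis runs along the groove
- comparator: fixed bench comparator, origin on the bench straight under the feeler, x to the column (on the right; the loading end is at the left). Grey base 250 x 170 x 16 mm with a ground plate (x -100 to +65, y +-42, top 22 mm above the bench). From the column (x = 118 mm) a beam 15 mm wide, 70 to 92 mm above the bench, reaches back to the feeler. Dial on the column, 160 mm high
- gauge_point (a point): point on the plate straight under the feeler, axes as the comparator's. Feeler tip 41 mm above it when arrested, 10 mm over the crown of a tappet. Two dowel pins (6 mm thick, 10 mm high) at x = +18, y = +-15 mm are the stop: a tappet slid along +x against both is centred under the feeler
- load_mark (a point): centre of the scribed loading ring (49 mm diameter) on the plate, 65 mm from the gauge point, away from the column (comparator -x)
- arrest (a joint): arrest lever, rad: 0 = leaning to the feeler's side (comparator -x), beam arrested, feeler raised; 1.0 = pushed fully over to the column's side (+x), beam released. About 1.5 N at the knob moves it; it stays where it is left
- knob (a point): centre of the lever's black ball knob (21 mm diameter, on a 7 mm rod). It swings in a vertical plane along the comparator's x axis, at y = -72 mm (side next to the robot), 75 mm from the pivot axis (at x = +68 mm, 57 mm above the bench), from 0.5 rad before upright to 0.5 rad past it, so 122 to 132 mm above the bench
- beam: the beam with the feeler, hinged on the column. The lever's cam lifts it or lets it down; let down, it sinks by its own weight (under 1 N at the feeler) until the feeler stands on something. Origin: on its hinge
- feeler (a point): tip (lowest point) of the feeler, a 6 mm steel pin with a round end under the beam's free end: 63 mm above the bench when arrested, 53 mm when it rests on the crown of a tappet on the plate, 43 mm when let down with nothing under it (from 0.5 rad of the lever on it rests on a crown)
- bottle: bystander: squeeze bottle of oil, 55 mm diameter, 136 mm high, right of the work. Origin: centre of its underside
- tape: bystander: stack of yellow tape rolls, 69 mm diameter, 68 mm high, behind the work. Origin: centre of its underside
Mind the look-alikes: they are no part of the job. What is shaped like the tappet_2 but yellow is not meant. Of the things shaped like the v_block, the steel one is meant.

How it is judged (in metres and radians):
On the way, in this order (a step that is already met when the one before it is completed fails the run):
1. the left tappet stands crown up on the loading ring of the comparator's plate (within 15 mm) (angle between tappet_1's own z axis and vertical below 0.12 rad and z of tappet_1 in the frame of gauge_point between -0.004 and 0.004 m and horizontal distance between tappet_1 and load_mark below 0.015 m), for 0.2 s.
2. the left tappet stands under the feeler (within 6 mm) and the released feeler rests on its crown, for 0.6 s (angle between tappet_1's own z axis and vertical below 0.12 rad and z of tappet_1 in the frame of gauge_point between -0.004 and 0.004 m and horizontal distance between tappet_1 and gauge_point below 0.006 m and contact force between beam and tappet_1 above 0.1 N), for 0.6 s.
3. the feeler is raised again (its tip 7 mm clear of the crown) while the left tappet still stands under it (within 10 mm) (angle between tappet_1's own z axis and vertical below 0.12 rad and z of tappet_1 in the frame of gauge_point between -0.004 and 0.004 m and horizontal distance between tappet_1 and gauge_point below 0.01 m and distance between feeler and tappet_1 above 0.038 m), for 0.2 s.
4. the middle tappet stands crown up on the loading ring of the comparator's plate (within 15 mm) (angle between tappet_2's own z axis and vertical below 0.12 rad and z of tappet_2 in the frame of gauge_point between -0.004 and 0.004 m and horizontal distance between tappet_2 and load_mark below 0.015 m), for 0.2 s.
5. the middle tappet stands under the feeler (within 6 mm) and the released feeler rests on its crown, for 0.6 s (angle between tappet_2's own z axis and vertical below 0.12 rad and z of tappet_2 in the frame of gauge_point between -0.004 and 0.004 m and horizontal distance between tappet_2 and gauge_point below 0.006 m and contact force between beam and tappet_2 above 0.1 N), for 0.6 s.
6. the feeler is raised again (its tip 7 mm clear of the crown) while the middle tappet still stands under it (within 10 mm) (angle between tappet_2's own z axis and vertical below 0.12 rad and z of tappet_2 in the frame of gauge_point between -0.004 and 0.004 m and horizontal distance between tappet_2 and gauge_point below 0.01 m and distance between feeler and tappet_2 above 0.038 m), for 0.2 s.
7. the right tappet stands crown up on the loading ring of the comparator's plate (within 15 mm) (angle between tappet_3's own z axis and vertical below 0.12 rad and z of tappet_3 in the frame of gauge_point between -0.004 and 0.004 m and horizontal distance between tappet_3 and load_mark below 0.015 m), for 0.2 s.
8. the right tappet stands under the feeler (within 6 mm) and the released feeler rests on its crown, for 0.6 s (angle between tappet_3's own z axis and vertical below 0.12 rad and z of tappet_3 in the frame of gauge_point between -0.004 and 0.004 m and horizontal distance between tappet_3 and gauge_point below 0.006 m and contact force between beam and tappet_3 above 0.1 N), for 0.6 s.
9. the feeler is raised again (its tip 7 mm clear of the crown) while the right tappet still stands under it (within 10 mm) (angle between tappet_3's own z axis and vertical below 0.12 rad and z of tappet_3 in the frame of gauge_point between -0.004 and 0.004 m and horizontal distance between tappet_3 and gauge_point below 0.01 m and distance between feeler and tappet_3 above 0.038 m), for 0.2 s.
At the end, for the whole second after the job is handed in: Every tappet present stands crown up (within 0.12 rad), at rest, on its own pad (within 15 mm of its centre), and the beam is arrested (lever under 0.15 rad) (value of joint arrest below 0.15 rad and angle between each of tappet_1, tappet_2, tappet_3's own z axis and vertical below 0.12 rad and horizontal distance between tappet_1 and place_1 below 0.015 m and z of tappet_1 in the frame of place_1 below 0.004 m and linear speed of each of tappet_1, tappet_2, tappet_3 below 0.02 m/s and angular speed of each of tappet_1, tappet_2, tappet_3 below 0.3 rad/s and horizontal distance between tappet_2 and place_2 below 0.015 m and z of tappet_2 in the frame of place_2 below 0.004 m and horizontal distance between tappet_3 and place_3 below 0.015 m and z of tappet_3 in the frame of place_3 below 0.004 m); the robot touches nothing.
It fails at once if a tappet is lifted more than 8 mm off the comparator's plate within 40 mm of the feeler's axis (it must be slid) ((horizontal distance between tappet_1 and gauge_point below 0.04 m and z of tappet_1 in the frame of gauge_point above 0.008 m) or (horizontal distance between tappet_2 and gauge_point below 0.04 m and z of tappet_2 in the frame of gauge_point above 0.008 m) or (horizontal distance between tappet_3 and gauge_point below 0.04 m and z of tappet_3 in the frame of gauge_point above 0.008 m)).
It fails at once if the oil bottle or the tape is moved more than 30 mm or tipped over (distance of any of bottle, tape from where it was at the start of the episode above 0.03 m or angle between any of bottle, tape's own z axis and vertical above 0.5 rad).
Of tappet_1, tappet_2, tappet_3 only 2 to 3 are there at a start; the rules pass over those that are not, and their reading is None.
At some moment in a run one of tappet_1, tappet_2, tappet_3 may be knocked a few centimetres aside while the robot is not near it.
It also fails if it takes over 210 s, if anything falls off the work surface, if the arm or the gripper's body presses on something with over 40 N, if the wrist force passes 120 N, or if a joint passes its speed limit or range.

## Robot

A 7-joint arm with a two-finger parallel gripper is mounted at the origin on a cart in front of the work surface, level with it; the furniture and walls round the work are solid. World frame = base frame: x ahead of the robot, y to its left, z up, the work surface at z = 0. Lengths are in mm, angles in degrees, forces in N, time in s.
With the tool pointing down it reaches from about 425 to 925 mm from the base axis. Payload 6.8 kg.
Tool frame: the origin (TCP) lies midway between the tips of the shut fingers; the grasp point (between the pads) lies 19 mm behind it; z points along the fingers, y is the line along which they close (so a half turn about z gives the same grasp; the last joint's range is limited). The gripper opens to 88 mm and grips with 3 to 60 N. Pads are 20 mm wide; open, the fingers measure 115 mm over their backs; the gripper's body (75 mm by 178 mm) begins 61 mm behind the grasp point.
Start: joints at [-73.803, 27.33, 1.283, 89.118, -0.659, 63.558, -4.761], TCP at [257.124, 624.127, 222.664] pointing down, gripper open.
Joint ranges: [-169.35, 169.35], [-19.33, 120.38], [-80.79, 83.38], [13.8, 139.57], [-78.32, 258.32], [9.67, 109.79], [-169.56, 169.56]. Speed limits (degrees/s): [136.94, 136.94, 180, 180, 180, 180, 180].

## Interface

Orientations are given as a 3x3 rotation matrix whose columns are the frame's x, y, z axes.
In Python, from workcell import get_obs, optics, order, spotter gives the robot as it stands.
- The arm moves only by the tool apply_moves, never from a script. Its argument "series" is a list of rows, each a list of 3 entries, a list of its own where there are three numbers: the finger opening in mm, from 0 to 87.8, then the shift along the tool's x, y, z in units of 60 mm (1.0 is 60 mm), then the turn about the tool's z in units of 6 degrees (1.0 is 6 degrees). In form: [[fingers, [dx, dy, dz], turn], ...]. A call has 1 to 8 rows; each row shifts and turns the commanded pose from where the row before left it, along the tool's axes as they then stand; what a row does not reach is not made up. A row lasts 1/8 s, in which the tool goes at most 62.5 mm and 10.7 degrees, less where a joint would pass 70% of its speed; a pose out of reach is approached as far as the arm can. A call is refused whole if a number of a shift passes 1 or a number of a turn 1, either way. A call with a gripper value outside its range is refused whole. The fingers move at their own pace and stop on an object; "squeeze" is the grip in N (left out, the last holds). Time passes only in rows, so rows that do not move let the fingers close. It gives the time, the measured TCP pose, the force, the opening and the grip force at its end, in the units of the state.
- get_obs(): the state, without advancing time (a new reading comes with each control period).
- optics.camera(name): name is "scene" or "top"; returns a dict with "pixels" (420x560x3 uint8, red, green, blue), "camera_matrix" (3x3 intrinsics, pixels), "k1" (the pictures are not rectified: a ray, as slopes to the right and down, at radius r is drawn at 1 + k1 r^2 times it, then the intrinsics apply), "rvec" (rotation vector, rad) and "tvec" (3), from world to camera coordinates, as OpenCV has them. Camera axes: x right, y down, z forward; pixel columns grow to the right and rows downward; lengths in mm; the calibration is good to about 2 mm. A picture is of the moment at which its call begins. There is no depth.
- order.finish_job(): hands the job in; it is judged then, once.
Trained networks look in the newest picture that a camera, given by its name, has taken for a name from the list of things; names that differ only in an ending like _2 or _b are one class to them, and where a whole thing is asked for, a point or a joint stands for the part that bears it (a point fixed in the world has none). Each returns a list of dicts, best first, with "score" (0 to 1); they miss things now and then, are a little off and sometimes report something else, mostly with a low value. They report only what shows in the picture. A call takes as long as a camera call. They do not tell look-alikes from the thing itself.
- spotter.find_in(name, camera): "xyz" ([x, y, z] in mm, in the coordinates of the camera as it stood for that picture, good to about 4 mm: the middle of the surface that is visible of it).
- spotter.landmark_of(name, camera): "xyz" ([x, y, z] in mm, in the coordinates of the camera as it stood for that picture, good to about 4 mm: a listed point, or the origin of a listed thing).
The state is a dict: "time": time; "q": joint angles; "qd": joint speeds; "tau": joint torques, N m; "ee_pos": TCP position; "eef_rot": TCP orientation; "wrist_force": force on the tool from outside, world axes, zero at the start; "torque": the same for the moment, N m; "width": finger opening in mm; "grasp_force": force on a finger pad.
Only numpy, scipy, OpenCV 4.12 (cv2) and the standard library are available. Lean on these libraries where they do the work, as an engineer would, in place of code of your own. Each camera call takes 0.05 s, during which the arm holds its last target. There are 200 camera calls.

## Working session

There is one attempt and no reset: what is moved stays moved. The work goes in short steps, Python scripts to look and compute and a tool call to move; the robot and the scene stay as the last step left them, time stands still between calls to the robot, and variables do not carry over. Pictures are saved under pics/ and viewed, at most 14 in all, crops included, and the job is handed in when it is done.

Besides the shell and the picture viewer there is one more tool, called after ">>>" as name([rows], argument=value, ...), one row to a line, values as JSON. apply_moves: Moves the arm, as the interface text tells. Its arguments: {"type":"object","properties":{"series":{"type":"array"},"squeeze":{"type":"number"}},"required":["series"]}

```bash
mkdir -p pics
cat > h.py <<'E'
import numpy as np,cv2
from workcell import get_obs,optics,order,spotter
def cam(n):
    c=optics.camera(n);c['R']=cv2.Rodrigues(np.array(c['rvec'],float))[0];c['t']=np.array(c['tvec'],float).ravel();return c
def w(c,p): return c['R'].T@(np.array(p,float)-c['t'])
def pix(c,P):
    p=c['R']@np.array(P,float)+c['t'];s=p[:2]/p[2];s=s*(1+c['k1']*(s@s));K=np.array(c['camera_matrix']);return (K[:2,:2]@s+K[:2,2])
def ray(c,uv,z):
    K=np.array(c['camera_matrix']);d=(np.array(uv,float)-K[:2,2])/[K[0,0],K[1,1]];s=d.copy()
    for _ in range(20): s=d/(1+c['k1']*(s@s))
    v=c['R'].T@np.array([*s,1.]);o=-c['R'].T@c['t'];return o+v*(z-o[2])/v[2]
def save(c,f,crop=None,k=1):
    im=c['pixels'][:,:,::-1]
    if crop: a,b,x,y=crop;im=im[b:y,a:x]
    cv2.imwrite('pics/'+f,cv2.resize(im,None,fx=k,fy=k,interpolation=cv2.INTER_CUBIC))
E
python3 - <<'E'
from h import *
np.set_printoptions(precision=1,suppress=True)
cs={}
for n in('scene','top'):
    c=cam(n);save(c,n+'0.png');print(n,-c['R'].T@c['t'])
    for nm in['tappet_1','board','v_block','v_axis','comparator','gauge_point','load_mark','knob','place_1','bottle','tape']:
        for d in spotter.landmark_of(nm,n): 
            if d['score']>.25:
                P=w(c,d['xyz']);print(nm,round(d['score'],2),P,pix(c,P))
s=get_obs();print(s['ee_pos'],np.array(s['eef_rot']),s['time'],s['wrist_force'])
E
```

```text
scene [-282.1 1264.4  930.5]
tappet_1 0.77 [382.2 245.3  31. ] [282.2 283.6]
tappet_1 0.58 [539.9 346.2  34.2] [216.1 282.6]
tappet_1 0.53 [516.2 261.7  38.6] [240.6 269.5]
tappet_1 0.39 [681.4 206.3  33.5] [209.3 246. ]
board 0.55 [526.8 256.   -2.4] [239.5 278.8]
v_block 0.48 [554.6  54.7  -2.4] [269.7 245.5]
v_block 0.4 [677.7  26.5  -1.8] [244.6 231.2]
v_axis 0.48 [679.9  27.7  40.5] [243.3 220.5]
v_axis 0.47 [552.3  52.9  36.4] [270.4 235.3]
v_axis 0.43 [540.1 350.5  36.7] [215.1 282.6]
comparator 0.84 [ 550.2 -181.5   -6.4] [307.4 217.1]
gauge_point 0.72 [ 555.1 -180.9   17.5] [306.3 211. ]
load_mark 0.77 [ 528.1 -115.9   18.5] [303.5 220.4]
knob 0.49 [ 499.4 -234.3  120.6] [328.2 183.2]
place_1 0.86 [543.7 349.1  10.3] [215.  289.5]
place_1 0.73 [509.6 167.1   2. ] [261.3 265. ]
place_1 0.65 [527.6 256.9  -1.2] [239.1 278.5]
bottle 0.87 [ 537.3 -466.     1.8] [346.6 186.6]
tape 0.78 [700.1 407.3  -3.6] [161.3 285.8]
top [ 295.7  -27.5 1490.5]
tappet_1 0.63 [537.3 346.4  35.7] [148.7 223.5]
tappet_1 0.56 [677.2 201.5  31. ] [197.4 177.5]
tappet_1 0.44 [515.6 258.8  38.5] [177.6
[... 457 characters left out ...]
-185.8   -1.9] [324.4 218. ]
comparator 0.58 [538.2 345.9  35.4] [148.9 223.3]
gauge_point 0.65 [537.  344.4   2.5] [152.1 225.3]
gauge_point 0.64 [ 553.3 -184.2   21. ] [324.5 214.8]
load_mark 0.63 [ 526.8 -117.3   20.8] [302.9 224. ]
knob 0.61 [ 493.3 -239.9  121.2] [348.6 229. ]
place_1 0.9 [524.3 258.9   4.1] [179.8 228.7]
place_1 0.8 [507.3 168.6   2. ] [209.3 233.6]
place_1 0.77 [537.7 344.7   4. ] [151.9 225. ]
bottle 0.68 [ 537.  -463.5   -3.3] [413.5 219.1]
bottle 0.56 [ 590.7 -291.4   77.7] [362.  198.1]
tape 0.76 [701.7 407.9  -3. ] [133.7 174.3]
tape 0.66 [508.8 169.9   3.2] [208.8 233. ]
[257.1 624.1 222.7] [[-0.9  0.4 -0. ]
 [ 0.4  0.9  0. ]
 [ 0.   0.  -1. ]] 1.2 [1.5 0.4 1.4]
```

```bash
ls .
```

```text
h.py
pics
```

Run:
```python
import cv2
a=cv2.imread('pics/scene0.png')[150:370,120:400];b=cv2.imread('pics/top0.png')[140:310,110:440]
cv2.imwrite('pics/a.png',cv2.resize(a,(760,597),interpolation=cv2.INTER_CUBIC));cv2.imwrite('pics/b.png',cv2.resize(b,(800,412),interpolation=cv2.INTER_CUBIC))
```

```text
(no output)
```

View pics/a.png

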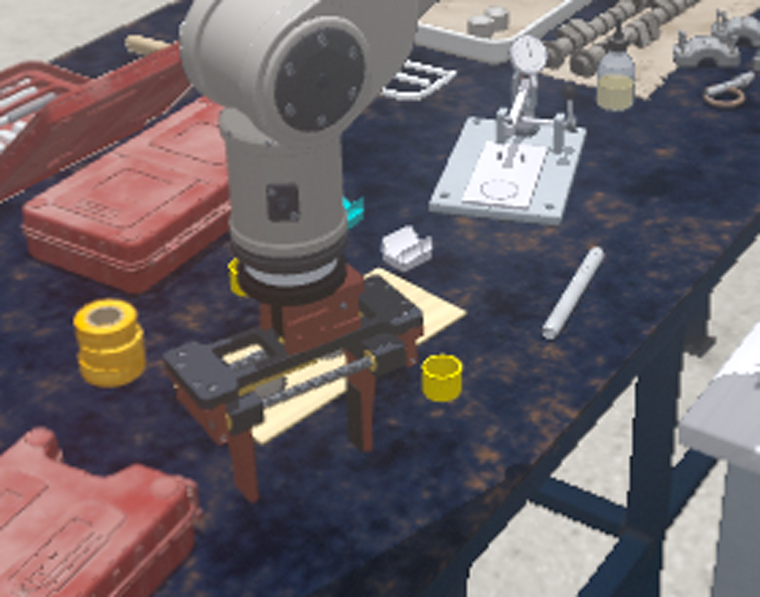

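View pics/b.png

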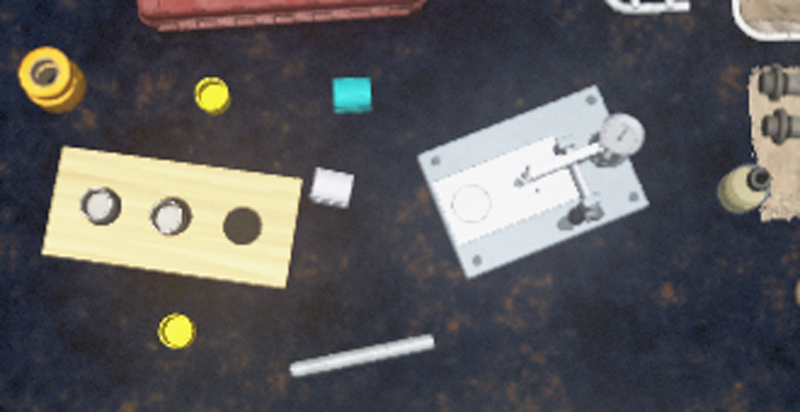

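The top picture shows steel tappets on the left pad (~(151,223) px) and the middle pad (~(180,229)). The right pad is empty, at (209,233).

Look-alikes:
- Yellow cups at (197,178) and (181,275) are not meant.
- The cyan V-block at (254,178) is not meant. The steel one at (246,217) is.

The close crop checks the block and comparator angles.

Run:
```python
from h import *
np.set_printoptions(precision=1,suppress=True)
c=cam('top');im=c['pixels'][:,:,::-1]
cv2.imwrite('pics/c.png',np.vstack([cv2.resize(im[205:231,140:270],(780,156),interpolation=cv2.INTER_CUBIC),cv2.resize(im[170:260,275:385],(733,600),interpolation=cv2.INTER_CUBIC)[150:590].copy().__class__((440,733,3),np.uint8) if 0 else cv2.resize(im[172:258,275:405],(780,516),interpolation=cv2.INTER_CUBIC)[:440]]))
f=lambda p:np.array(p)*330/800+[110,140]
C=[ray(c,f(p),16) for p in [(418,155),(597,87),(648,204),(468,278)]]
for i in range(4):
    d=C[(i+1)%4]-C[i];print('base',C[i],np.linalg.norm(d),np.degrees(np.arctan2(d[1],d[0])))
C=[ray(c,f(p),6) for p in [(62,147),(302,179),(286,289),(41,255)]]
for i in range(4):
    d=C[(i+1)%4]-C[i];print('board',C[i],np.linalg.norm(d),np.degrees(np.arctan2(d[1],d[0])))
g=cv2.cvtColor(im,cv2.COLOR_BGR2HSV)
m=((g[:,:,2]>120)&(g[:,:,1]<60)).astype(np.uint8);r=np.zeros_like(m);r[205:230,236:260]=m[205:230,236:260]
n,l,s,ce=cv2.connectedComponentsWithStats(r);k=1+s[1:,4].argmax();pts=np.argwhere(l==k)[:,::-1].astype(np.float32)
W=np.array([ray(c,p,30)[:2] for p in pts],np.float32);print(cv2.minAreaRect(W),len(W))
```

```text
base [591.2 -57.1  16. ] 246.49069038834836 -70.26898950171304
base [ 674.4 -289.1   16. ] 163.24849465603867 -159.9521800335276
base [ 521.1 -345.    16. ] 246.1665549969797 110.69330464825124
base [ 434.1 -114.8   16. ] 167.38497536611743 20.162828796573915
board [615.  396.7   6. ] 310.1103967912847 -99.11595164719381
board [565.9  90.5   6. ] 140.34535290702075 171.26191351689926
board [427.2 111.8   6. ] 311.60692896368795 80.77820347948347
board [477.1 419.4   6. ] 139.76782078584006 -9.34979208382744
((550.7329711914062, 53.08976745605469), (49.63664245605469, 43.13835144042969), 77.08505249023438) 230
```

View pics/c.png

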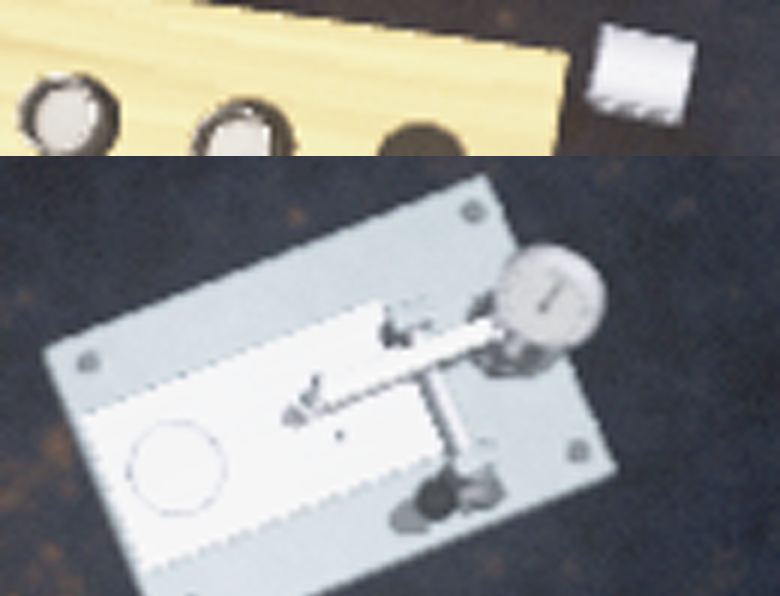

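```bash
cat >> h.py <<'E'
def yaw():
    R=np.array(get_obs()['eef_rot']);return np.degrees(np.arctan2(R[1,0],R[0,0]))
def go(*tg):
    """print turn units and the tool-frame shift (units) for each leg (x,y,z,yaw)"""
    s=get_obs();p=np.array(s['ee_pos']);a=yaw()
    print('t',round(s['time'],2),'p',p.round(1),'yaw',a.round(1),'tilt',np.array(s['eef_rot'])[2].round(3),'F',np.array(s['wrist_force']).round(1),'w',round(s['width'],1),'g',round(s['grasp_force'],1),'q7',round(s['q'][6]))
    for x,y,z,b in tg:
        t=-((b-a+180)%360-180)/6;a=b;r=np.radians(b);d=np.array([x,y,z])-p;p=np.array([x,y,z],float)
        X=np.array([np.cos(r),np.sin(r)]);Y=np.array([X[1],-X[0]])
        v=np.array([d[:2]@X,d[:2]@Y,-d[2]])/60
        print('turn',round(t,2),'shift',v.round(2),'rows>=',int(np.ceil(np.linalg.norm(v)/.5)))
E
python3 - <<'E'
from h import *
np.set_printoptions(precision=1,suppress=True)
c=cam('top')
print(ray(c,(304.5,223.8),22),'tappet tops',ray(c,(140+70/6,205+116/6),37),ray(c,(140+244/6,205+141/6),37),'pad3',)
go((538.5,346,140,170),(538.5,346,9,170))
E
```

```text
[ 527.  -122.1   22. ] tappet tops [534.4 337.2  37. ] [519.7 249.8  37. ] pad3
t 1.3 p [257.1 624.1 222.7] yaw 157.6 tilt [ 0.  0. -1.] F [0.  0.3 0.4] w 87.6 g 0.0 q7 -5
turn -2.07 shift [-5.4 -3.8  1.4] rows>= 14
turn 0.0 shift [0.  0.  2.2] rows>= 5
```

>>> apply_moves([
  [80,[0,0,0],-0.7],
  [80,[0,0,0],-0.7],
  [80,[0,0,0],-0.67],
  [80,[-0.6,-0.4,0.1],0],
  [80,[-0.6,-0.4,0.1],0],
  [80,[-0.6,-0.4,0.1],0],
  [80,[-0.6,-0.4,0.1],0],
  [80,[-0.6,-0.4,0.1],0],
])

```text
time: 2.3
ee_pos: [414.6, 473.8, 192.6]
eef_rot: [[-0.985, 0.173, 0.0], [0.173, 0.985, 0.0], [-0.0, 0.0, -1.0]]
wrist_force: [0.5, 1.2, -0.0]
width: 80.0
grasp_force: 0.0
```

>>> apply_moves([
  [80,[-0.6,-0.4,0.2],0],
  [80,[-0.6,-0.4,0.2],0],
  [80,[-0.6,-0.5,0.2],0],
  [80,[-0.6,-0.5,0.2],0],
  [80,[0,0,0],0],
  [80,[0,0,0],0],
])

```text
time: 3.05
ee_pos: [536.4, 344.2, 144.7]
eef_rot: [[-0.985, 0.173, -0.0], [0.173, 0.985, 0.001], [0.0, 0.001, -1.0]]
wrist_force: [-0.1, 1.3, 0.2]
width: 80.2
grasp_force: 0.0
```

Run:
```python
from h import *
np.set_printoptions(precision=1,suppress=True)
for n in('scene','top'):
    c=cam(n);save(c,n+'1.png',(120,150,400,360) if n=='scene' else (110,140,310,290),2.8 if n=='scene' else 4)
    for nm in ['tappet_1']:
        for d in spotter.landmark_of(nm,n): 
            P=w(c,d['xyz']);print(nm,round(d['score'],2),P,pix(c,P))
go((538.5,346,9,170))
```

```text
tappet_1 0.75 [540.2 350.   38.5] [215.1 282. ]
tappet_1 0.72 [383.6 243.6  29.8] [282.1 283.4]
tappet_1 0.69 [680.6 207.2  36.7] [209.2 245.3]
tappet_1 0.66 [544.1 349.4   7. ] [214.9 290.4]
tappet_1 0.56 [515.2 262.9  36.5] [240.7 270.4]
tappet_1 0.71 [516.4 260.3  40.9] [176.9 229.5]
tappet_1 0.53 [538.2 346.8  36.1] [148.6 223.2]
tappet_1 0.48 [681.2 201.6  28.8] [197.4 176.4]
tappet_1 0.48 [536.2 343.    1.5] [152.7 225.6]
t 3.25 p [535.9 345.1 145. ] yaw 170.2 tilt [ 0.  0. -1.] F [ 0.5  0.  -0.4] w 80.0 g 0.0 q7 43
turn 0.03 shift [-0.   0.   2.3] rows>= 5
```

View pics/scene1.png

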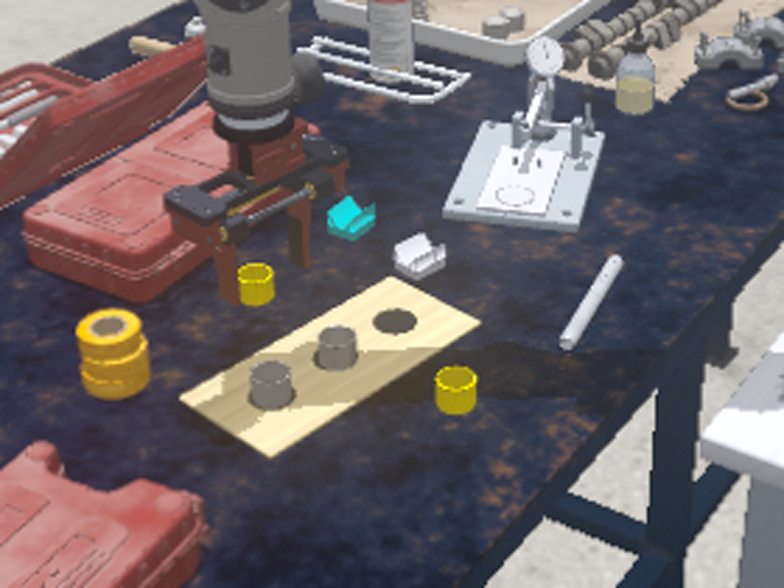

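>>> apply_moves([
  [80,[-0.05,0.04,0.4],0],
  [80,[0,0,0.5],0],
  [80,[0,0,0.5],0],
  [80,[0,0,0.5],0],
  [80,[0,0,0.35],0],
  [30,[0,0,0],0],
  [30,[0,0,0],0],
  [30,[0,0,0],0],
], squeeze=6)

```text
time: 4.25
ee_pos: [540.6, 345.7, 10.8]
eef_rot: [[-0.985, 0.173, 0.001], [0.173, 0.985, 0.001], [-0.001, 0.001, -1.0]]
wrist_force: [0.3, 0.5, -1.1]
width: 53.5
grasp_force: 0.0
```

>>> apply_moves([
  [30,[0,0,0],0],
  [30,[0,0,0],0],
  [30,[0,0,0],0],
  [30,[0,0,0],0],
])

```text
time: 4.75
ee_pos: [540.4, 345.5, 10.3]
eef_rot: [[-0.985, 0.173, 0.001], [0.173, 0.985, 0.001], [-0.0, 0.001, -1.0]]
wrist_force: [-1.1, -0.8, 6.0]
width: 40.6
grasp_force: 6.0
```

Run:
```python
from h import *
go((540.4,345.5,95,170),(588.5,47.4,95,169.5),(588.5,47.4,50,169.5),(588.5,47.4,20,169.5))
```

```text
t 4.75 p [540.4 345.5  10.3] yaw 170.0 tilt [-0.     0.001 -1.   ] F [-1.1 -0.8  6. ] w 40.6 g 6.0 q7 44
turn 0.0 shift [-0.   -0.   -1.41] rows>= 3
turn 0.08 shift [-1.69 -4.74 -0.  ] rows>= 11
turn -0.0 shift [0.   0.   0.75] rows>= 2
turn -0.0 shift [0.  0.  0.5] rows>= 1
```

>>> apply_moves([
  [30,[0,0,-0.3],0],
  [30,[0,0,-0.5],0],
  [30,[0,0,-0.6],0],
  [30,[-0.13,-0.4,0],0.08],
  [30,[-0.18,-0.5,0],0],
  [30,[-0.18,-0.5,0],0],
  [30,[-0.18,-0.5,0],0],
  [30,[-0.18,-0.5,0],0],
])

```text
time: 5.75
ee_pos: [563.8, 191.6, 93.0]
eef_rot: [[-0.983, 0.183, -0.001], [0.183, 0.983, -0.001], [0.001, -0.001, -1.0]]
wrist_force: [0.3, 0.4, -0.7]
width: 40.8
grasp_force: 6.0
```

>>> apply_moves([
  [30,[-0.18,-0.5,0],0],
  [30,[-0.18,-0.5,0],0],
  [30,[-0.18,-0.5,0],0],
  [30,[-0.18,-0.5,0],0],
  [30,[-0.12,-0.34,0],0],
  [30,[0,0,0.2],0],
  [30,[0,0,0.3],0],
  [30,[0,0,0.2],0],
])

```text
time: 6.75
ee_pos: [587.0, 48.6, 49.5]
eef_rot: [[-0.984, 0.18, -0.003], [0.18, 0.984, 0.0], [0.003, -0.0, -1.0]]
wrist_force: [0.1, 0.0, -1.6]
width: 40.6
grasp_force: 6.0
```

Run:
```python
from h import *
np.set_printoptions(precision=1,suppress=True)
go((588.5,47.4,20,169.5))
a=cam('scene');b=cam('top')
for n,c in(('scene',a),('top',b)):
    for d in spotter.landmark_of('v_block',n):print(d['score'],w(c,d['xyz']))
A=cv2.resize(a['pixels'][195:265,225:325,::-1],(400,280),interpolation=cv2.INTER_CUBIC);B=cv2.resize(b['pixels'][165:235,210:310,::-1],(400,280),interpolation=cv2.INTER_CUBIC)
cv2.imwrite('pics/d.png',np.hstack([A,B]))
```

```text
t 6.75 p [587.   48.6  49.5] yaw 169.7 tilt [ 0. -0. -1.] F [ 0.1  0.  -1.6] w 40.6 g 6.0 q7 72
turn 0.03 shift [-0.  -0.   0.5] rows>= 1
0.68 [556.1  50.2  -7.2]
```

View pics/d.png

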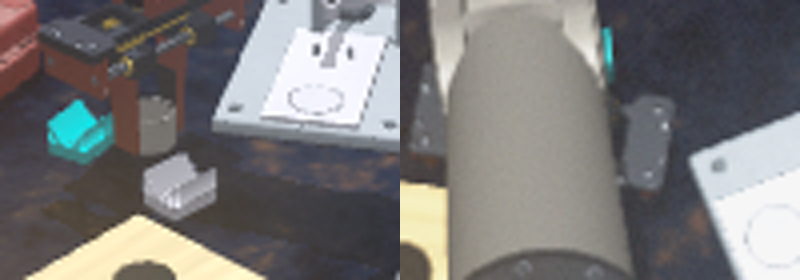

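The crop shows the held tappet at (155,125), just beyond the steel V-block at (180,185). I'll lower it past the block's edge to roll it on its side.

>>> apply_moves([
  [30,[0,0,0.1],0],
  [30,[0,0,0.1],0],
  [30,[0,0,0.05],0],
  [30,[0,0,0.05],0],
  [30,[0,0,0],0],
], squeeze=4)

```text
time: 7.58
ee_pos: [589.1, 47.2, 33.9]
eef_rot: [[-0.983, 0.182, 0.001], [0.182, 0.983, 0.0], [-0.001, 0.0, -1.0]]
wrist_force: [0.9, -1.1, 0.6]
width: 40.8
grasp_force: 4.0
```

>>> apply_moves([
  [30,[0,0,0.05],0],
  [30,[0,0,0.05],0],
  [30,[0,0,0.04],0],
  [30,[0,0,0],0],
])

```text
time: 8.07
ee_pos: [588.5, 47.3, 25.0]
eef_rot: [[-0.983, 0.181, -0.0], [0.181, 0.983, 0.0], [0.0, -0.0, -1.0]]
wrist_force: [2.3, -1.1, 0.9]
width: 40.8
grasp_force: 4.0
```

>>> apply_moves([
  [30,[0,0,0.05],0],
  [30,[0,0,0.05],0],
  [30,[0,0,0],0],
])

```text
time: 8.45
ee_pos: [587.8, 47.4, 18.7]
eef_rot: [[-0.983, 0.181, -0.001], [0.181, 0.983, -0.0], [0.001, -0.0, -1.0]]
wrist_force: [1.1, -0.1, -0.2]
width: 41.0
grasp_force: 4.0
```

Run:
```python
from h import *
go((588.5,47.4,20,169.5))
a=cam('scene');save(a,'e.png',(235,195,305,255),8)
```

```text
t 8.45 p [587.8  47.4  18.7] yaw 169.6 tilt [ 0.001 -0.    -1.   ] F [ 1.1 -0.1 -0.2] w 41.0 g 4.0 q7 72
turn 0.01 shift [-0.01  0.   -0.02] rows>= 1
```

View pics/e.png

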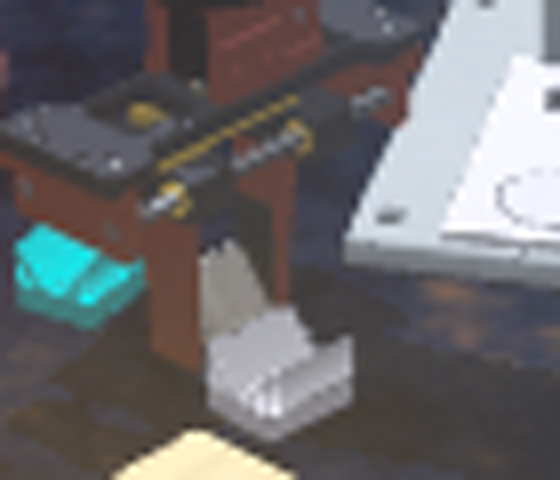

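The tappet has tilted about 60–70° over the V-block's edge (crop ~(230,290)). I'll go a bit further down and press toward the wall.

>>> apply_moves([
  [30,[0,0,0.05],0],
  [30,[0,0,0.05],0],
  [30,[0.03,0,0],0],
  [30,[0.03,0,0],0],
  [30,[0,0,0],0],
])

```text
time: 9.12
ee_pos: [585.2, 47.8, 13.4]
eef_rot: [[-0.983, 0.182, 0.001], [0.182, 0.983, -0.0], [-0.001, 0.0, -1.0]]
wrist_force: [2.9, -0.7, -2.2]
width: 40.7
grasp_force: 5.0
```

Run:
```python
from h import *
go((588.5,47.4,20,169.5))
a=cam('scene');save(a,'f.png',(240,205,290,255),8)
```

```text
t 9.12 p [585.2  47.8  13.4] yaw 169.5 tilt [-0.001  0.    -1.   ] F [ 2.9 -0.7 -2.2] w 40.7 g 5.0 q7 72
turn 0.01 shift [-0.06  0.   -0.11] rows>= 1
```

View pics/f.png

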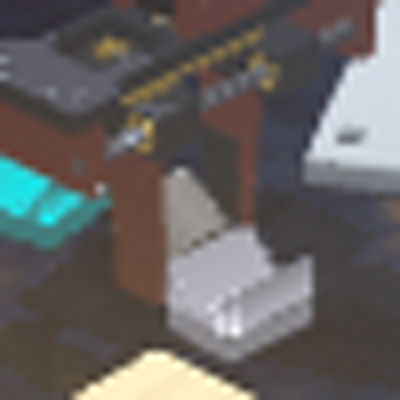

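>>> apply_moves([
  [30,[-0.05,0,0],0],
  [30,[-0.1,0,0],0],
  [30,[0,0,-0.4],0],
  [30,[0,0,-0.5],0],
  [30,[0,0,-0.2],1],
  [30,[0,0,0],1],
  [30,[0,0,0],1],
  [30,[0,0,0],1],
])

```text
time: 10.18
ee_pos: [593.5, 46.4, 79.1]
eef_rot: [[-0.823, 0.568, -0.001], [0.568, 0.823, 0.0], [0.001, -0.0, -1.0]]
wrist_force: [0.5, 1.3, 0.8]
width: 40.8
grasp_force: 4.0
```

>>> apply_moves([
  [30,[0,0,0],1],
  [30,[0,0,0],1],
  [30,[0,0,0],1],
  [30,[0,0,0],1],
  [30,[0,0,0],1],
  [30,[0,0,0],1],
  [30,[0,0,0],1],
  [30,[0,0,0],1],
])

```text
time: 11.18
ee_pos: [593.6, 46.5, 79.0]
eef_rot: [[-0.128, 0.992, -0.001], [0.992, 0.128, 0.0], [0.0, -0.001, -1.0]]
wrist_force: [-0.3, -0.1, -1.3]
width: 41.0
grasp_force: 4.0
```

>>> apply_moves([
  [30,[0,0,0],1],
  [30,[0,0,0],1],
  [30,[0,0,0],1],
  [30,[0,0,0],0],
])

```text
time: 11.68
ee_pos: [593.6, 46.5, 79.0]
eef_rot: [[0.18, 0.984, -0.001], [0.984, -0.18, -0.0], [-0.0, -0.001, -1.0]]
wrist_force: [-0.2, -0.8, -0.3]
width: 40.8
grasp_force: 4.0
```

Run:
```python
from h import *
go((553.3,53.7,50,79.5),(553.3,53.7,32,79.5))
```

```text
t 11.68 p [593.6  46.5  79. ] yaw 79.6 tilt [-0.    -0.001 -1.   ] F [-0.2 -0.8 -0.3] w 40.8 g 4.0 q7 -2
turn 0.02 shift [-0.   -0.68  0.48] rows>= 2
turn -0.0 shift [0.  0.  0.3] rows>= 1
```

>>> apply_moves([
  [30,[0,-0.34,0],0],
  [30,[0,-0.34,0],0],
  [30,[0,0,0.25],0],
  [30,[0,0,0.25],0],
  [30,[0,0,0.07],0],
  [30,[0,0,0.07],0],
  [30,[0,0,0.07],0],
  [30,[0,0,0],0],
])

```text
time: 12.68
ee_pos: [553.6, 53.6, 36.5]
eef_rot: [[0.181, 0.983, -0.0], [0.983, -0.181, -0.0], [-0.0, -0.0, -1.0]]
wrist_force: [0.1, 0.0, -1.0]
width: 41.0
grasp_force: 4.0
```

Run:
```python
from h import *
go((553.3,53.7,32,79.5))
a=cam('scene');save(a,'g.png',(235,195,305,255),8)
```

```text
t 12.68 p [553.6  53.6  36.5] yaw 79.5 tilt [-0. -0. -1.] F [ 0.1  0.  -1. ] w 41.0 g 4.0 q7 -1
turn 0.01 shift [ 0.   -0.01  0.07] rows>= 1
```

View pics/g.png

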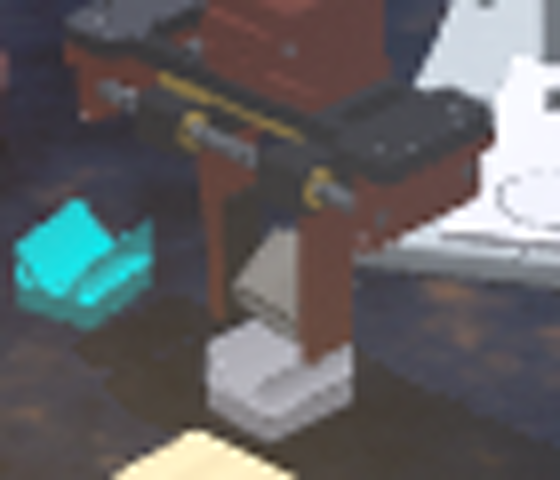

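Crop: the tappet sits over the groove at (275,280), its crown toward the camera (+y) and the fingers straddling the block. I'll lower it into the V.

>>> apply_moves([
  [30,[0,0,0.04],0],
  [30,[0,0,0.04],0],
  [30,[0,0,0],0],
])

```text
time: 13.1
ee_pos: [554.1, 53.7, 32.0]
eef_rot: [[0.181, 0.983, 0.001], [0.983, -0.181, 0.0], [0.0, 0.001, -1.0]]
wrist_force: [1.1, 0.3, -1.7]
width: 40.9
grasp_force: 4.0
```

>>> apply_moves([
  [30,[0,0,0.04],0],
  [30,[0,0,0.04],0],
  [30,[0,0,0],0],
])

```text
time: 13.48
ee_pos: [554.4, 53.7, 27.5]
eef_rot: [[0.182, 0.983, 0.001], [0.983, -0.182, 0.0], [0.0, 0.001, -1.0]]
wrist_force: [1.2, 0.1, 3.5]
width: 40.6
grasp_force: 4.0
```

>>> apply_moves([
  [50,[0,0,0],0],
  [50,[0,0,0],0],
  [50,[0,0,0],0],
  [50,[0,0,0],0],
  [30,[0,0,0],0],
  [30,[0,0,0],0],
  [30,[0,0,0],0],
  [30,[0,0,0],0],
], squeeze=5)

```text
time: 14.48
ee_pos: [554.4, 53.5, 27.2]
eef_rot: [[0.182, 0.983, 0.002], [0.983, -0.182, -0.0], [0.0, 0.002, -1.0]]
wrist_force: [4.4, -1.1, -3.0]
width: 38.4
grasp_force: 5.0
```

>>> apply_moves([
  [30,[0,0,0],0],
  [30,[0,0,0],0],
])

```text
time: 14.72
ee_pos: [554.4, 53.6, 27.2]
eef_rot: [[0.182, 0.983, 0.002], [0.983, -0.182, -0.0], [0.0, 0.002, -1.0]]
wrist_force: [5.5, -0.5, -4.3]
width: 38.4
grasp_force: 5.0
```

Run:
```python
from h import *
# comparator frame
G=np.array([551,-180.5]);a=np.radians(-69.7);X=np.array([np.cos(a),np.sin(a)]);Y=np.array([-X[1],X[0]])
f=lambda x,y:tuple(G+x*X+y*Y)
go((554.4,53.7,80,79.5),(*f(-150,0),80,110.3),(*f(-150,0),25.5,110.3),(*f(-65,0),25.5,110.3))
print(f(-150,0),f(-65,0))
```

```text
t 14.72 p [554.4  53.6  27.2] yaw 79.5 tilt [ 0.     0.002 -1.   ] F [ 5.5 -0.5 -4.3] w 38.4 g 5.0 q7 -1
turn 0.01 shift [ 0.   -0.   -0.88] rows>= 2
turn -5.13 shift [-1.14 -1.41 -0.  ] rows>= 4
turn -0.0 shift [0.   0.   0.91] rows>= 2
turn -0.0 shift [-1.42 -0.   -0.  ] rows>= 3
(np.float64(498.95965226401165), np.float64(-39.81665980821535)) (np.float64(528.4491826477383), np.float64(-119.53721925022666))
```

>>> apply_moves([
  [60,[0,0,0],0],
  [60,[0,0,0],0],
  [60,[0,0,0],0],
])

```text
time: 15.1
ee_pos: [552.9, 53.8, 26.9]
eef_rot: [[0.181, 0.983, -0.001], [0.983, -0.181, 0.0], [-0.0, -0.001, -1.0]]
wrist_force: [-0.8, -0.5, -0.1]
width: 59.5
grasp_force: 0.0
```

Run:
```python
from h import *
np.set_printoptions(precision=1,suppress=True)
go((553.3,53.7,32,79.5))
a=cam('scene');save(a,'i.png',(235,195,305,255),8)
for d in spotter.landmark_of('tappet_1','scene'):print(d['score'],w(a,d['xyz']))
```

```text
t 15.1 p [552.9  53.8  26.9] yaw 79.6 tilt [-0. -0. -1.] F [-0.8 -0.5 -0.1] w 59.5 g 0.0 q7 -1
turn 0.01 shift [-0.   0.  -0.1] rows>= 1
0.74 [679.7 204.8  34.1]
0.71 [380.8 244.4  28.4]
0.61 [544.7   8.7  -4.2]
0.6 [517.8 261.3  34.9]
```

View pics/i.png

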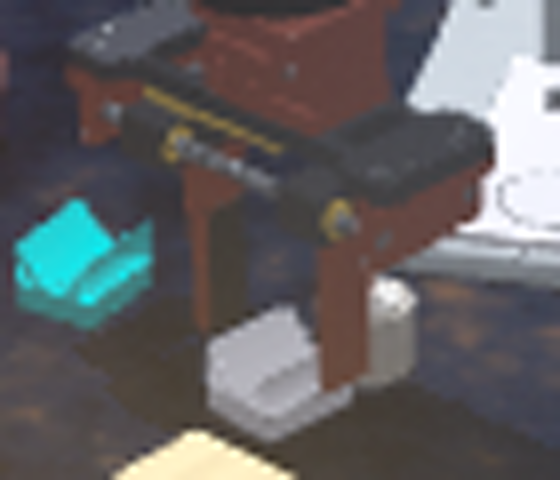

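The tappet slid off the block's end and now stands crown up on the bench, at crop (395,335). I'll lift clear and measure it.

>>> apply_moves([
  [80,[0,0,-0.4],0],
  [80,[0,0,-0.5],0],
  [80,[0,0,-0.5],0],
  [80,[0,0,-0.5],0],
  [80,[0,0,0],0],
])

```text
time: 15.82
ee_pos: [555.0, 53.9, 143.0]
eef_rot: [[0.181, 0.983, 0.004], [0.983, -0.181, 0.001], [0.002, 0.003, -1.0]]
wrist_force: [0.2, 0.4, -0.1]
width: 80.1
grasp_force: 0.0
```

Run:
```python
from h import *
np.set_printoptions(precision=1,suppress=True)
a=cam('scene');save(a,'j0.png',(235,195,305,255),8)
for m in('landmark_of','find_in'):
  for d in getattr(spotter,m)('tappet_1','scene'):P=w(a,d['xyz']);print(m,round(d['score'],2),P,pix(a,P))
go((544,8,90,110.3),(544,8,12,110.3))
```

```text
landmark_of 0.65 [676.9 208.1  35.7] [210.  246.1]
landmark_of 0.61 [542.9   7.2  -3.4] [280.6 240.3]
landmark_of 0.58 [382.3 246.8  32.2] [281.9 283.5]
landmark_of 0.47 [516.8 259.8  35.2] [240.9 270.1]
landmark_of 0.43 [698.4 406.7  -0.5] [161.7 285.1]
landmark_of 0.27 [553.9  55.6  39.7] [269.5 234.7]
find_in 0.73 [552.9  64.1  21.4] [268.4 240.7]
find_in 0.69 [379.8 253.2  18.2] [281.4 288.9]
find_in 0.69 [672.9 209.8  24.1] [210.9 249.8]
find_in 0.49 [514.5 267.7  23.9] [240.1 274.8]
find_in 0.44 [536.3  18.4  27. ] [280.3 234.5]
t 15.97 p [552.9  53.8 140.2] yaw 79.6 tilt [-0. -0. -1.] F [0.2 1.3 0.3] w 79.7 g 0.0 q7 -7
turn -5.12 shift [-0.7 -0.4  0.8] rows>= 3
turn -0.0 shift [0.  0.  1.3] rows>= 3
```

View pics/j0.png

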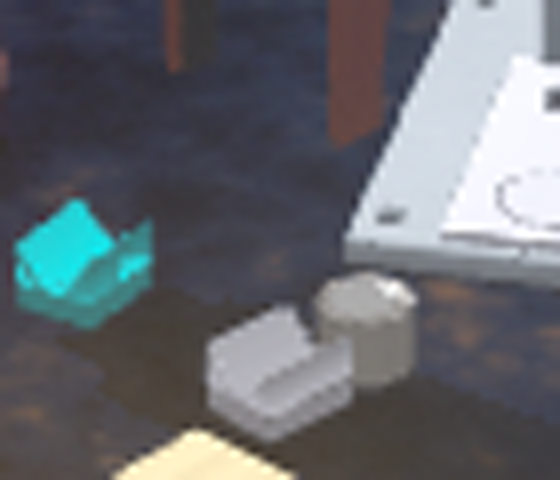

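Run:
```python
from h import *
go((543.5,7,90,79.6),(543.5,7,10,79.6))
```

```text
t 15.97 p [552.9  53.8 140.2] yaw 79.6 tilt [-0.    -0.001 -1.   ] F [0.2 1.3 0.3] w 79.7 g 0.0 q7 -7
turn -0.01 shift [-0.8  -0.01  0.84] rows>= 3
turn -0.0 shift [0.   0.   1.33] rows>= 3
```

>>> apply_moves([
  [75,[-0.4,0,0],0],
  [75,[-0.42,0,0.4],0],
  [75,[0,0,0.5],0],
  [75,[0,0,0.5],0],
  [75,[0,0,0.5],0],
  [75,[0,0,0.25],0],
  [75,[0,0,0],0],
  [30,[0,0,0],0],
], squeeze=15)

```text
time: 16.98
ee_pos: [545.3, 5.2, 12.7]
eef_rot: [[0.182, 0.983, 0.001], [0.983, -0.182, 0.0], [0.0, 0.001, -1.0]]
wrist_force: [-0.2, 0.6, 0.1]
width: 68.3
grasp_force: 0.0
```

>>> apply_moves([
  [30,[0,0,0],0],
  [30,[0,0,0],0],
  [30,[0,0,0],0],
  [30,[0,0,0],0],
  [30,[0,0,0],0],
])

```text
time: 17.6
ee_pos: [544.9, 5.4, 12.5]
eef_rot: [[0.181, 0.983, 0.0], [0.983, -0.181, 0.0], [0.001, 0.0, -1.0]]
wrist_force: [-1.3, 1.3, 6.3]
width: 40.9
grasp_force: 15.0
```

```bash
cat >> h.py <<'E'
G=np.array([551,-180.5]);CA=-69.7;_a=np.radians(CA);X=np.array([np.cos(_a),np.sin(_a)]);Y=np.array([-X[1],X[0]])
def f(x,y): return tuple(G+x*X+y*Y)
E
python3 - <<'E'
from h import *
go((543.5,7,80,79.6),(*f(-65,0),80,110.3),(*f(-65,0),33,110.3))
E
```

```text
t 17.6 p [544.9   5.4  12.5] yaw 79.5 tilt [ 0.001  0.    -1.   ] F [-1.3  1.3  6.3] w 40.9 g 15.0 q7 5
turn -0.01 shift [ 0.02 -0.03 -1.13] rows>= 3
turn -5.12 shift [-1.89 -0.97 -0.  ] rows>= 5
turn -0.0 shift [0.   0.   0.78] rows>= 2
```

Run:
```python
from h import *
go((544.9,5.4,80,79.5),(*f(-65,0),80,79.5),(*f(-65,0),36,79.5),(*f(-18,0),35,79.5),(*f(0,0),35,79.5))
```

```text
t 17.6 p [544.9   5.4  12.5] yaw 79.5 tilt [ 0.001  0.    -1.   ] F [-1.3  1.3  6.3] w 40.9 g 15.0 q7 5
turn 0.01 shift [-0.    0.   -1.13] rows>= 3
turn -0.0 shift [-2.1   0.11 -0.  ] rows>= 5
turn -0.0 shift [0.   0.   0.73] rows>= 2
turn -0.0 shift [-0.67  0.4   0.02] rows>= 2
turn -0.0 shift [-0.26  0.15 -0.  ] rows>= 1
```

>>> apply_moves([
  [30,[0,0,-0.4],0],
  [30,[0,0,-0.73],0],
  [30,[-0.4,0.02,0],0],
  [30,[-0.5,0.03,0],0],
  [30,[-0.5,0.03,0],0],
  [30,[-0.5,0.03,0],0],
  [30,[-0.2,0,0],0],
  [30,[0,0,0],0],
])

```text
time: 18.6
ee_pos: [528.1, -120.1, 79.7]
eef_rot: [[0.183, 0.983, -0.0], [0.983, -0.183, 0.0], [0.0, -0.0, -1.0]]
wrist_force: [0.6, -0.6, -1.7]
width: 41.2
grasp_force: 15.0
```

Run:
```python
from h import *
np.set_printoptions(precision=1,suppress=True)
a=cam('scene');save(a,'k0.png',(270,165,370,240),8)
for nm in('load_mark','gauge_point','feeler','tappet_1','comparator','knob'):
  for d in spotter.landmark_of(nm,'scene'):
    P=w(a,d['xyz'])
    if P[1]<0:print(nm,round(d['score'],2),P,((P[:2]-G)@X,(P[:2]-G)@Y))
go((*f(-65,0),36,79.5))
```

```text
load_mark 0.91 [ 528.6 -118.1   19.5] (np.float64(-66.3091006783133), np.float64(0.595551048758824))
load_mark 0.52 [ 533.9 -114.6   64.9] (np.float64(-67.70879687793678), np.float64(6.816275273312524))
gauge_point 0.93 [ 555.  -183.1   18.5] (np.float64(3.8787915885814397), np.float64(2.872672226724999))
tappet_1 0.39 [ 526.4 -115.4   63.7] (np.float64(-69.53983610887346), np.float64(-0.46471515232141475))
comparator 0.77 [ 555.6 -182.    -6. ] (np.float64(2.9501986110298684), np.float64(3.762906204000906))
knob 0.72 [ 526.8 -116.7   66.8] (np.float64(-68.25758568842113), np.float64(-0.5023757900988511))
knob 0.47 [ 500.4 -232.   123.7] (np.float64(30.77590038070785), np.float64(-65.303227289666))
t 18.95 p [ 528.6 -118.9   79.8] yaw 79.6 tilt [ 0. -0. -1.] F [ 0.5 -0.4 -0. ] w 41.2 g 15.0 q7 15
turn 0.02 shift [-0.   0.   0.7] rows>= 2
```

View pics/k0.png

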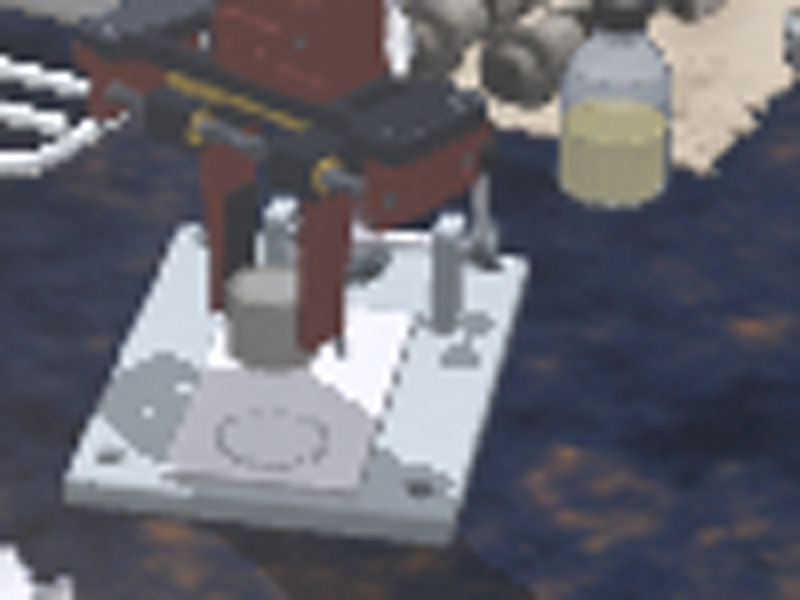

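Crop: the tappet hangs crown up between the fingers at (265,315), over the ring at (270,440), and the yaw looks right. I'll lower it onto the ring, then slide.

>>> apply_moves([
  [30,[0,0,0.3],0],
  [30,[0,0,0.3],0],
  [30,[0,0,0.1],0],
  [30,[0,0,0.04],0],
  [30,[0,0,0],0],
  [30,[0,0,0],0],
])

```text
time: 19.7
ee_pos: [528.7, -119.9, 35.8]
eef_rot: [[0.181, 0.983, 0.001], [0.983, -0.181, -0.0], [0.0, 0.001, -1.0]]
wrist_force: [0.2, -0.0, 0.1]
width: 40.4
grasp_force: 15.0
```

```bash
sed -i 's/G=np.array(\[551,-180.5\]);CA=-69.7/G=np.array([552.5,-181.]);CA=-69.0/' h.py
python3 - <<'E'
from h import *
go((*f(-65,0),35,79.5),(*f(0,0),35,79.5))
E
```

```text
t 19.7 p [ 528.7 -119.9   35.8] yaw 79.5 tilt [ 0.     0.001 -1.   ] F [ 0.2 -0.   0.1] w 40.4 g 15.0 q7 18
turn 0.01 shift [-0.01  0.01  0.01] rows>= 1
turn -0.0 shift [-0.92  0.57 -0.  ] rows>= 3
```

>>> apply_moves([
  [30,[0,0,0.02],0],
  [30,[0,0,0.02],0],
  [30,[0,0,0],0],
])

```text
time: 20.08
ee_pos: [528.7, -119.9, 34.3]
eef_rot: [[0.182, 0.983, 0.001], [0.983, -0.182, 0.001], [0.001, 0.001, -1.0]]
wrist_force: [-4.0, 1.9, 13.5]
width: 40.7
grasp_force: 15.0
```

>>> apply_moves([
  [44,[0,0,0],0],
  [44,[0,0,0],0],
  [44,[0,0,0],0],
  [30,[0,0,0],0],
  [30,[0,0,0],0],
  [30,[0,0,0],0],
], squeeze=5)

```text
time: 20.82
ee_pos: [528.2, -119.8, 32.9]
eef_rot: [[0.181, 0.983, -0.0], [0.983, -0.181, 0.0], [-0.0, -0.0, -1.0]]
wrist_force: [0.5, -0.4, -0.9]
width: 40.5
grasp_force: 5.0
```

>>> apply_moves([
  [30,[-0.14,0.09,0],0],
  [30,[-0.14,0.09,0],0],
  [30,[-0.14,0.09,0],0],
  [30,[-0.14,0.09,0],0],
  [30,[-0.14,0.09,0],0],
  [30,[0,0,0],0],
])

```text
time: 21.58
ee_pos: [547.5, -167.2, 33.1]
eef_rot: [[0.183, 0.983, 0.0], [0.983, -0.183, -0.001], [-0.0, 0.0, -1.0]]
wrist_force: [-0.7, -0.4, -0.9]
width: 40.7
grasp_force: 5.0
```

Run:
```python
from h import *
go((*f(0,0),34,79.5));p=np.array(get_obs()['ee_pos'])[:2]-G;print(p@X,p@Y)
```

```text
t 21.57 p [ 547.5 -167.2   33.1] yaw 79.5 tilt [-0.  0. -1.] F [-0.7 -0.4 -0.9] w 40.7 g 5.0 q7 22
turn -0.0 shift [-0.21  0.12 -0.02] rows>= 1
-14.701938940382952 0.2889589738139524
```

>>> apply_moves([
  [44,[0,0,0],0],
  [44,[0,0,0],0],
  [44,[0,0,-0.05],0],
  [30,[0,0,0],0],
  [30,[0,0,0],0],
  [30,[0,0,0],0],
  [30,[-0.08,0.05,0],0],
  [30,[0,0,0],0],
])

```text
time: 22.58
ee_pos: [549.7, -171.3, 36.3]
eef_rot: [[0.181, 0.983, 0.001], [0.983, -0.181, 0.0], [0.0, 0.001, -1.0]]
wrist_force: [-0.1, 1.1, 4.7]
width: 40.8
grasp_force: 5.0
```

>>> apply_moves([
  [30,[-0.04,0.025,0],0],
  [30,[-0.04,0.025,0],0],
  [30,[-0.04,0.025,0],0],
  [30,[0,0,0],0],
])

```text
time: 23.08
ee_pos: [552.6, -178.7, 36.2]
eef_rot: [[0.181, 0.983, 0.0], [0.983, -0.181, 0.001], [0.001, 0.0, -1.0]]
wrist_force: [-0.6, 2.0, 5.1]
width: 40.4
grasp_force: 5.0
```

Run:
```python
from h import *
go((*f(0,0),34,79.5));p=np.array(get_obs()['ee_pos'])[:2]-G;print(p@X,p@Y)
```

```text
t 23.07 p [ 552.6 -178.7   36.2] yaw 79.6 tilt [ 0.001  0.    -1.   ] F [-0.6  2.   5.1] w 40.4 g 5.0 q7 23
turn 0.01 shift [-0.04  0.    0.04] rows>= 1
-2.091284622436829 0.9515261281354381
```

>>> apply_moves([
  [30,[-0.03,0.02,0],0],
  [30,[-0.03,0.02,0],0],
  [30,[0,0,0],0],
])

```text
time: 23.45
ee_pos: [552.5, -181.6, 35.5]
eef_rot: [[0.181, 0.983, -0.004], [0.983, -0.181, 0.003], [0.002, -0.004, -1.0]]
wrist_force: [-4.7, 4.3, 5.7]
width: 40.7
grasp_force: 5.0
```

>>> apply_moves([
  [30,[-0.03,0.02,0],0],
  [30,[-0.03,0.02,0],0],
  [30,[0,0,0],0],
])

```text
time: 23.82
ee_pos: [551.4, -185.4, 34.7]
eef_rot: [[0.182, 0.983, -0.009], [0.983, -0.181, 0.004], [0.002, -0.009, -1.0]]
wrist_force: [-8.9, 4.1, 7.0]
width: 41.0
grasp_force: 5.0
```

>>> apply_moves([
  [78,[0,0,0],0],
  [78,[0,0,0],0],
  [78,[0,0,0],0],
  [78,[0.2,-0.13,0],0],
  [78,[0.3,-0.18,0],0],
  [78,[0.2,-0.12,0],0],
  [78,[0,0,0],0],
])

```text
time: 24.7
ee_pos: [537.8, -139.0, 36.0]
eef_rot: [[0.179, 0.984, -0.001], [0.984, -0.179, 0.001], [0.001, -0.001, -1.0]]
wrist_force: [0.2, -0.0, -0.1]
width: 78.1
grasp_force: 0.0
```

>>> apply_moves([
  [22,[0,0,0],-0.9],
  [22,[0,0,0],-0.9],
  [22,[0,0,0],-0.9],
  [22,[0,0,0],-0.9],
  [22,[0,0,0],-0.9],
  [22,[0,0,0],-0.75],
  [22,[0,0,0],0],
  [22,[0,0,0],0],
])

```text
time: 25.7
ee_pos: [538.3, -141.4, 36.1]
eef_rot: [[-0.357, 0.934, 0.0], [0.934, 0.357, -0.0], [-0.0, 0.0, -1.0]]
wrist_force: [-0.7, 0.5, 0.3]
width: 21.9
grasp_force: 0.0
```

Run:
```python
from h import *
np.set_printoptions(precision=1,suppress=True)
for n in('scene','top'):
  a=cam(n)
  if n=='scene':save(a,'l0.png',(285,170,345,220),12)
  for nm in('gauge_point','feeler','tappet_1','knob'):
   for d in spotter.landmark_of(nm,n):
    P=w(a,d['xyz'])
    if P[1]<-50:print(n,nm,round(d['score'],2),P,np.array([(P[:2]-G)@X,(P[:2]-G)@Y]))
go((*f(-45,0),30,111),(*f(-27,0),30,111));p=np.array(get_obs()['ee_pos'])[:2]-G;print(p@X,p@Y)
```

```text
scene gauge_point 0.77 [ 554.8 -180.8   19.3] [0.7 2.2]
scene gauge_point 0.22 [ 551.7 -183.6   -7.6] [ 2.1 -1.6]
scene tappet_1 0.51 [ 551.  -179.2   20.1] [-2.2 -0.7]
scene knob 0.59 [ 497.6 -234.7  122. ] [ 30.4 -70.5]
top knob 0.43 [ 494.8 -239.7  122.5] [ 34.2 -74.9]
t 26.2 p [ 538.1 -141.1   36. ] yaw 111.0 tilt [ 0. -0. -1.] F [-0.5 -0.3  0.6] w 21.8 g 0.0 q7 44
turn 0.01 shift [ 0.  -0.   0.1] rows>= 1
turn 0.0 shift [-0.3 -0.  -0. ] rows>= 1
-42.39254563673797 0.886378055730452
```

View pics/l0.png

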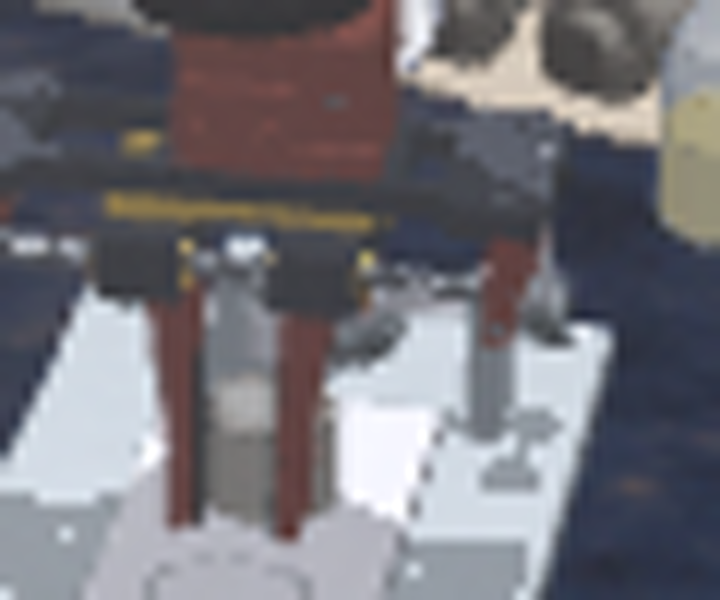

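Crop: the tappet stands on the plate beyond the fingers at (250,450), the beam behind it. I'll push it from behind against the pins.

>>> apply_moves([
  [22,[0,0.01,0.12],0],
  [22,[-0.1,0,0],0],
  [22,[-0.08,0,0],0],
  [22,[-0.03,0,0],0],
  [22,[0,0,0],0],
])

```text
time: 26.82
ee_pos: [543.3, -153.0, 28.9]
eef_rot: [[-0.359, 0.933, 0.0], [0.933, 0.359, -0.0], [-0.0, 0.0, -1.0]]
wrist_force: [-0.3, -0.0, 1.0]
width: 22.0
grasp_force: 0.0
```

>>> apply_moves([
  [22,[-0.03,0,0],0],
  [22,[-0.03,0,0],0],
  [22,[0,0,0],0],
])

```text
time: 27.2
ee_pos: [543.6, -154.1, 28.6]
eef_rot: [[-0.36, 0.933, -0.002], [0.933, 0.36, 0.003], [0.003, -0.001, -1.0]]
wrist_force: [-2.4, 4.4, 2.2]
width: 21.8
grasp_force: 2.6
```

>>> apply_moves([
  [22,[0.2,0,0],0],
  [22,[0.3,0,0],0],
  [22,[0,0,-0.6],0],
  [22,[0,0,-0.7],0.5],
  [45,[0,0,-0.7],1],
  [45,[0,0,-0.3],1],
  [45,[0,0,0],1],
  [45,[0,0,0],1],
])

```text
time: 28.2
ee_pos: [533.6, -126.9, 167.1]
eef_rot: [[0.106, 0.994, 0.001], [0.994, -0.106, 0.001], [0.001, 0.001, -1.0]]
wrist_force: [-0.6, -0.2, -0.9]
width: 45.0
grasp_force: 0.0
```

>>> apply_moves([
  [45,[0,0,0],1],
  [45,[0,0,0],1],
  [45,[0,0,0],1],
  [45,[0,0,0],1],
  [45,[0,0,0],1],
  [45,[0,0,0],1],
  [45,[0,0,0],1],
  [45,[0,0,0],1],
])

```text
time: 29.2
ee_pos: [533.4, -126.9, 166.6]
eef_rot: [[0.81, 0.586, -0.0], [0.586, -0.81, 0.0], [0.0, -0.0, -1.0]]
wrist_force: [-0.6, 0.1, 0.1]
width: 45.4
grasp_force: 0.0
```

```bash
sed -i 's/G=np.array(\[552.5,-181.\])/G=np.array([553.4,-179.6])/' h.py
python3 - <<'E'
from h import *
np.set_printoptions(precision=1,suppress=True)
for n in('scene','top'):
  a=cam(n)
  for nm in('knob','tappet_1'):
   for d in spotter.landmark_of(nm,n):
    P=w(a,d['xyz'])
    if P[1]<-50:print(n,nm,round(d['score'],2),P,np.array([(P[:2]-G)@X,(P[:2]-G)@Y]))
print(f(32,-72))
go((*f(32,-72),165,21),(*f(32,-72),112,21),(*f(104,-72),112,21))
E
```

```text
scene knob 0.52 [ 501.6 -235.8  122.8] [ 34.  -68.5]
scene tappet_1 0.56 [ 551.5 -178.8   17.6] [-1.5 -1.5]
top knob 0.41 [ 491.1 -239.   123.1] [ 33.1 -79.5]
(np.float64(497.64998367765105), np.float64(-235.2770660151721))
t 29.5 p [ 533.6 -127.6  166.8] yaw 36.2 tilt [ 0. -0. -1.] F [ 0.5  0.7 -0.1] w 44.6 g 0.0 q7 -28
turn 2.53 shift [-1.2  1.5  0. ] rows>= 4
turn 0.0 shift [0.  0.  0.9] rows>= 2
turn 0.0 shift [ 0.   1.2 -0. ] rows>= 3
```

>>> apply_moves([
  [60,[0,0,0],0.9],
  [60,[0,0,0],0.9],
  [60,[0,0,0],0.73],
  [60,[-0.4,0.5,0],0],
  [60,[-0.4,0.5,0],0],
  [60,[-0.4,0.5,0],0],
  [60,[0,0,0],0],
  [60,[0,0,0.4],0],
])

```text
time: 30.5
ee_pos: [500.0, -237.9, 143.8]
eef_rot: [[0.934, 0.357, 0.004], [0.357, -0.934, -0.0], [0.003, 0.001, -1.0]]
wrist_force: [-0.0, 0.4, -0.3]
width: 60.1
grasp_force: 0.0
```

>>> apply_moves([
  [40,[0,0,0.5],0],
  [40,[0,0,0],0],
  [40,[0,0,0],0],
  [40,[0,0.2,0],0],
  [40,[0,0.25,0],0],
  [40,[0,0.25,0],0],
  [40,[0,0.2,0],0],
  [40,[0,0,0],0],
])

```text
time: 31.5
ee_pos: [517.9, -290.2, 112.9]
eef_rot: [[0.935, 0.355, 0.0], [0.355, -0.935, -0.002], [-0.0, 0.002, -1.0]]
wrist_force: [0.1, -0.2, 0.7]
width: 39.8
grasp_force: 0.0
```

```bash
cat >> h.py <<'E'
def cmpr():
    s=get_obs();p=np.array(s['ee_pos'])[:2]-G;F=np.array(s['wrist_force']);print('comp xy',(p@X).round(1),(p@Y).round(1),'F',(F[:2]@X).round(1),(F[:2]@Y).round(1),F[2].round(1),'z',round(s['ee_pos'][2],1),'w',round(s['width'],1),'t',s['time'])
E
python3 - <<'E'
from h import *
np.set_printoptions(precision=1,suppress=True)
cmpr();go()
for n in('scene','top'):
  a=cam(n)
  if n=='scene': save(a,'m0.png',(285,150,355,220),8)
  for nm in('knob','feeler'):
   for d in spotter.landmark_of(nm,n):
    P=w(a,d['xyz'])
    if P[1]<-50:print(n,nm,round(d['score'],2),P,np.array([(P[:2]-G)@X,(P[:2]-G)@Y]))
E
```

```text
comp xy 90.5 -72.8 F 0.2 0.0 0.7 z 112.9 w 39.8 t 31.5
t 31.5 p [ 517.9 -290.2  112.9] yaw 20.8 tilt [-0.  0. -1.] F [ 0.1 -0.2  0.7] w 39.8 g 0.0 q7 -21
scene feeler 0.49 [ 554.3 -178.8   49.1] [-0.5  1.1]
top feeler 0.54 [ 543.8 -187.7   51.5] [  4.1 -11.8]
```

>>> apply_moves([
  [40,[0,0.15,0],0],
  [40,[0,0.15,0],0],
  [40,[0,0.1,0],0],
  [40,[0,0,0],0],
  [40,[0,0,0],0],
  [40,[0,0,0],0],
  [40,[0,0,0],0],
  [40,[0,0,0],0],
])

```text
time: 32.8
ee_pos: [526.4, -310.6, 112.9]
eef_rot: [[0.934, 0.356, 0.0], [0.356, -0.934, -0.0], [0.0, 0.0, -1.0]]
wrist_force: [0.4, 0.1, 0.2]
width: 39.9
grasp_force: 0.0
```

>>> apply_moves([
  [40,[0,0,0],0],
  [40,[0,0,0],0],
  [40,[0,0,0],0],
  [40,[0,0,0],0],
  [40,[0,0,0],0],
  [40,[0,0,0],0],
])

```text
time: 33.55
ee_pos: [526.3, -310.7, 112.8]
eef_rot: [[0.934, 0.356, -0.0], [0.356, -0.934, 0.0], [-0.0, -0.0, -1.0]]
wrist_force: [-0.1, -0.1, -0.4]
width: 40.0
grasp_force: 0.0
```

Run:
```python
from h import *
np.set_printoptions(precision=1,suppress=True)
cmpr()
for n in('scene','top'):
  a=cam(n)
  for nm in('knob','feeler','tappet_1'):
   for d in spotter.landmark_of(nm,n):
    P=w(a,d['xyz'])
    if P[1]<-50:print(n,nm,round(d['score'],2),P,np.array([(P[:2]-G)@X,(P[:2]-G)@Y]))
```

```text
comp xy 112.7 -72.3 F 0.0 -0.1 -0.4 z 112.8 w 40.0 t 33.55
scene knob 0.43 [ 523.7 -302.   125.3] [103.6 -71.6]
scene feeler 0.49 [ 552.  -183.6   53.4] [ 3.2 -2.7]
scene tappet_1 0.48 [ 552.8 -178.2   18.7] [-1.5 -0.1]
top feeler 0.47 [ 543.8 -182.3   53.8] [-0.9 -9.9]
top tappet_1 0.49 [ 550.7 -181.4   21.3] [ 0.8 -3.2]
```

>>> apply_moves([
  [40,[0,-0.25,0],0],
  [40,[0,-0.25,0],0],
  [40,[0,-0.25,0],0],
  [40,[0,-0.25,0],0],
  [40,[0,-0.25,0],0],
  [40,[0,-0.2,0],0],
  [40,[0,-0.07,0],0],
  [40,[0,0,0],0],
])

```text
time: 34.95
ee_pos: [493.8, -226.1, 112.8]
eef_rot: [[0.934, 0.356, 0.001], [0.356, -0.934, -0.002], [-0.0, 0.002, -1.0]]
wrist_force: [2.3, -5.1, -3.7]
width: 40.0
grasp_force: 2.6
```

Run:
```python
from h import *
np.set_printoptions(precision=1,suppress=True)
cmpr()
for n in('scene','top'):
  a=cam(n)
  for nm in('knob','feeler','tappet_1'):
   for d in spotter.landmark_of(nm,n):
    P=w(a,d['xyz'])
    if P[1]<-50:print(n,nm,round(d['score'],2),P,np.array([(P[:2]-G)@X,(P[:2]-G)@Y]))
```

```text
comp xy 22.0 -72.3 F 5.6 0.3 -3.7 z 112.8 w 40.0 t 34.95
scene knob 0.43 [ 501.9 -236.3  122. ] [ 34.5 -68.4]
scene feeler 0.66 [ 555.  -180.2   61. ] [1.1 1.3]
scene tappet_1 0.59 [ 553.1 -180.6   18.5] [ 0.8 -0.6]
top knob 0.33 [ 535.7 -463.1   -5.1] [ 258.3 -118.1]
top feeler 0.37 [ 546.1 -182.9   63.3] [ 0.5 -8. ]
top tappet_1 0.39 [ 552.4 -180.7   19.7] [ 0.7 -1.4]
```

>>> apply_moves([
  [60,[0,0.06,0],0],
  [60,[0,0,0],0],
  [60,[0,0,-0.4],0],
  [60,[0,0,-0.6],0],
  [78,[0,0,0],-1],
  [78,[0,0,0],-1],
  [78,[0,0,0],-1],
  [78,[0,0,0],-1],
])

```text
time: 36.35
ee_pos: [494.8, -228.2, 172.8]
eef_rot: [[0.706, 0.708, -0.001], [0.708, -0.706, 0.001], [0.0, -0.001, -1.0]]
wrist_force: [0.5, 0.3, 0.3]
width: 78.0
grasp_force: 0.0
```

>>> apply_moves([
  [78,[0,0,0],-1],
  [78,[0,0,0],-1],
  [78,[0,0,0],-1],
  [78,[0,0,0],-1],
  [78,[0,0,0],-1],
  [78,[0,0,0],-0.8],
  [78,[0,0,0],0],
])

```text
time: 37.22
ee_pos: [494.9, -228.5, 172.8]
eef_rot: [[0.18, 0.984, -0.0], [0.984, -0.18, 0.001], [0.001, -0.001, -1.0]]
wrist_force: [0.1, -0.4, -0.5]
width: 77.7
grasp_force: 0.0
```

Run:
```python
from h import *
cmpr();go((*f(-50,0),165,79.5),(*f(-50,0),36,79.5),(*f(-2,0),36,79.5))
```

```text
comp xy 24.6 -72.2 F 0.4 -0.1 -0.5 z 172.8 w 77.7 t 37.225
t 37.23 p [ 494.9 -228.5  172.8] yaw 79.6 tilt [ 0.001 -0.001 -1.   ] F [ 0.1 -0.4 -0.5] w 77.7 g 0.0 q7 21
turn 0.02 shift [1.69 0.38 0.13] rows>= 4
turn -0.0 shift [0.   0.   2.15] rows>= 5
turn -0.0 shift [-0.68  0.42 -0.  ] rows>= 2
```

>>> apply_moves([
  [78,[0.42,0.1,0],0],
  [78,[0.42,0.1,0],0],
  [78,[0.42,0.1,0.1],0],
  [78,[0.43,0.08,0.3],0],
  [78,[0,0,0.5],0],
  [78,[0,0,0.5],0],
  [78,[0,0,0.5],0],
  [78,[0,0,0.37],0],
])

```text
time: 38.22
ee_pos: [534.6, -132.3, 34.2]
eef_rot: [[0.18, 0.984, -0.003], [0.984, -0.18, 0.0], [-0.0, -0.003, -1.0]]
wrist_force: [-0.0, -0.0, 0.6]
width: 77.9
grasp_force: 0.0
```

>>> apply_moves([
  [78,[0,0,0],0],
  [78,[-0.2,0.12,0],0],
  [78,[-0.25,0.15,0],0],
  [78,[-0.2,0.12,0],0],
  [78,[0,0,0],0],
  [30,[0,0,0],0],
  [30,[0,0,0],0],
  [30,[0,0,0],0],
])

```text
time: 39.22
ee_pos: [551.7, -175.1, 36.6]
eef_rot: [[0.179, 0.984, -0.0], [0.984, -0.179, 0.0], [0.0, -0.0, -1.0]]
wrist_force: [0.4, 0.4, -0.1]
width: 51.5
grasp_force: 0.0
```

>>> apply_moves([
  [30,[0,0,0],0],
  [30,[0,0,0],0],
  [30,[0,0,0],0],
  [30,[0,0,0],0],
  [30,[0,0,0],0],
])

```text
time: 39.85
ee_pos: [551.9, -175.4, 36.7]
eef_rot: [[0.179, 0.984, 0.0], [0.984, -0.179, 0.0], [0.0, 0.0, -1.0]]
wrist_force: [-0.1, 1.7, 1.7]
width: 41.2
grasp_force: 5.0
```

Run:
```python
from h import *
cmpr();go((*f(-65,0),36,79.5))
```

```text
comp xy -4.5 0.1 F -1.6 0.5 1.7 z 36.7 w 41.2 t 39.85
t 39.85 p [ 551.9 -175.4   36.7] yaw 79.7 tilt [ 0.  0. -1.] F [-0.1  1.7  1.7] w 41.2 g 5.0 q7 20
turn 0.03 shift [ 0.86 -0.53  0.01] rows>= 3
```

>>> apply_moves([
  [30,[0.2,-0.12,0],0],
  [30,[0.25,-0.15,0],0],
  [30,[0.25,-0.15,0],0],
  [30,[0.2,-0.13,0],0],
  [30,[0,0,0],0],
  [30,[0,0,0],0],
], squeeze=10)

```text
time: 40.6
ee_pos: [528.9, -116.6, 36.6]
eef_rot: [[0.179, 0.984, -0.0], [0.984, -0.179, -0.0], [-0.0, -0.0, -1.0]]
wrist_force: [0.2, 0.6, -0.1]
width: 40.4
grasp_force: 10.0
```

Run:
```python
from h import *
np.set_printoptions(precision=1,suppress=True)
cmpr()
a=cam('top')
for nm in('tappet_1','place_1'):
  for d in spotter.landmark_of(nm,'top'):print(nm,round(d['score'],2),w(a,d['xyz']))
p=get_obs()['ee_pos'];go((p[0],p[1],110,79.7),(540,345,110,79.7),(540,345,25,79.7))
```

```text
comp xy -67.6 -0.3 F -0.5 0.4 -0.1 z 36.6 w 40.4 t 40.6
tappet_1 0.76 [513.5 261.6  38.6]
tappet_1 0.59 [376.7 246.   31.6]
tappet_1 0.47 [677.  200.3  31.7]
place_1 0.76 [509.5 167.2   3.5]
place_1 0.68 [535.1 343.3   6.4]
place_1 0.64 [524.5 260.4   6.5]
t 40.75 p [ 529.  -117.1   36.6] yaw 79.6 tilt [-0. -0. -1.] F [-0.1  0.6  0.9] w 40.6 g 10.0 q7 15
turn -0.01 shift [ 0.   0.  -1.2] rows>= 3
turn -0.0 shift [ 7.6 -1.2 -0. ] rows>= 16
turn -0.0 shift [0.  0.  1.4] rows>= 3
```

>>> apply_moves([
  [30,[0,0,-0.3],0],
  [30,[0,0,-0.5],0],
  [30,[0.2,0,-0.42],0],
  [30,[0.6,-0.1,0],0],
  [30,[0.7,-0.1,0],0],
  [30,[0.7,-0.1,0],0],
  [30,[0.7,-0.1,0],0],
  [30,[0.7,-0.1,0],0],
])

```text
time: 41.75
ee_pos: [538.6, 102.2, 111.1]
eef_rot: [[0.18, 0.984, 0.001], [0.984, -0.18, 0.0], [0.0, 0.001, -1.0]]
wrist_force: [0.4, 0.5, 0.2]
width: 40.5
grasp_force: 10.0
```

>>> apply_moves([
  [30,[0.7,-0.1,0],0],
  [30,[0.7,-0.1,0],0],
  [30,[0.7,-0.1,0],0],
  [30,[0.7,-0.1,0],0],
  [30,[0.7,-0.1,0],0],
  [30,[0.5,-0.1,0],0],
  [30,[0,0,0],0],
  [30,[0,0,0],0],
])

```text
time: 42.75
ee_pos: [546.3, 342.3, 110.5]
eef_rot: [[0.181, 0.984, 0.001], [0.984, -0.181, -0.001], [-0.001, 0.001, -1.0]]
wrist_force: [-0.1, -0.6, -0.6]
width: 40.6
grasp_force: 10.0
```

Run:
```python
from h import *
go((539.7,349,110,79.7),(539.7,349,23,79.7))
```

```text
t 42.75 p [546.3 342.3 110.5] yaw 79.6 tilt [-0.001  0.001 -1.   ] F [-0.1 -0.6 -0.6] w 40.6 g 10.0 q7 -33
turn -0.02 shift [ 0.09 -0.13  0.01] rows>= 1
turn -0.0 shift [0.   0.   1.45] rows>= 3
```

>>> apply_moves([
  [30,[0.09,-0.13,0.3],0],
  [30,[0,0,0.5],0],
  [30,[0,0,0.5],0],
  [30,[0,0,0.15],0],
  [30,[0,0,0.03],0],
  [30,[0,0,0],0],
])

```text
time: 43.5
ee_pos: [539.8, 350.5, 21.8]
eef_rot: [[0.18, 0.984, 0.001], [0.984, -0.18, 0.001], [0.001, 0.001, -1.0]]
wrist_force: [0.2, -0.7, -1.8]
width: 40.5
grasp_force: 10.0
```

>>> apply_moves([
  [30,[0,0,0.02],0],
  [30,[0,0,0],0],
])

```text
time: 43.75
ee_pos: [539.4, 350.7, 20.3]
eef_rot: [[0.179, 0.984, 0.001], [0.984, -0.179, 0.001], [0.001, 0.0, -1.0]]
wrist_force: [0.4, 0.4, -0.2]
width: 40.7
grasp_force: 10.0
```

>>> apply_moves([
  [70,[0,0,0],0],
  [70,[0,0,0],0],
  [70,[0,0,0],0],
  [70,[0,0,-0.3],0],
  [70,[0,0,-0.6],0],
  [70,[0,0,-0.7],-1],
  [75,[0,0,-0.2],-1],
  [75,[0,0,0],-1],
])

```text
time: 44.75
ee_pos: [540.4, 351.0, 131.0]
eef_rot: [[-0.137, 0.991, 0.003], [0.991, 0.137, 0.003], [0.002, 0.004, -1.0]]
wrist_force: [0.0, 0.3, 0.2]
width: 74.9
grasp_force: 0.0
```

>>> apply_moves([
  [80,[0,0,0],-1],
  [80,[0,0,0],-1],
  [80,[0,0,0],-1],
  [80,[0,0,0],-1],
  [80,[0,0,0],-1],
  [80,[0,0,0],-1],
  [80,[0,0,0],-1],
  [80,[0,0,0],-1],
])

```text
time: 45.75
ee_pos: [539.6, 350.3, 129.2]
eef_rot: [[-0.827, 0.561, 0.001], [0.561, 0.827, 0.0], [-0.001, 0.001, -1.0]]
wrist_force: [1.4, -0.1, 0.5]
width: 80.0
grasp_force: 0.0
```

>>> apply_moves([
  [80,[0,0,0],-1],
  [80,[0,0,0],-1],
  [80,[0,0,0],-1],
  [80,[0,0,0],-1],
  [80,[0,0,0],0],
  [80,[0,0,0],0],
])

```text
time: 46.5
ee_pos: [539.4, 350.4, 128.5]
eef_rot: [[-0.983, 0.182, 0.001], [0.182, 0.983, 0.0], [-0.001, 0.0, -1.0]]
wrist_force: [-0.5, -0.5, 0.8]
width: 79.8
grasp_force: 0.0
```

Run:
```python
from h import *
np.set_printoptions(precision=1,suppress=True)
for n in('scene','top'):
  a=cam(n)
  for d in spotter.landmark_of('tappet_1',n):P=w(a,d['xyz']);print(n,round(d['score'],2),P,pix(a,P))
go((516,260.5,130,170),(516,260.5,9,170))
```

```text
scene 0.74 [381.8 246.5  30.4] [282.1 284. ]
scene 0.65 [676.3 205.9  35.8] [210.6 245.8]
scene 0.56 [538.  345.5   3. ] [217.5 291.5]
scene 0.48 [516.5 264.6  37.5] [240.  270.2]
top 0.63 [518.3 259.4  40.5] [177.3 228.9]
top 0.54 [538.1 342.7   5.5] [152.4 224.8]
top 0.54 [376.8 246.8  31.6] [181.6 276.6]
t 46.7 p [539.1 350.5 128. ] yaw 169.6 tilt [-0. -0. -1.] F [-0.8  0.8  0.8] w 79.7 g 0.0 q7 43
turn -0.06 shift [ 0.1 -1.5 -0. ] rows>= 4
turn 0.0 shift [0. 0. 2.] rows>= 5
```

>>> apply_moves([
  [78,[0.03,-0.5,0],0],
  [78,[0.03,-0.5,0],0],
  [78,[0.04,-0.5,0.1],0],
  [78,[0,0,0.4],0],
  [78,[0,0,0.5],0],
  [78,[0,0,0.5],0],
  [78,[0,0,0.4],0],
  [78,[0,0,0.1],0],
], squeeze=6)

```text
time: 47.7
ee_pos: [516.1, 262.5, 6.5]
eef_rot: [[-0.984, 0.18, -0.002], [0.18, 0.984, -0.002], [0.002, -0.002, -1.0]]
wrist_force: [-0.8, -2.3, 5.0]
width: 77.9
grasp_force: 3.1
```

>>> apply_moves([
  [30,[0,0,0],0],
  [30,[0,0,0],0],
  [30,[0,0,0],0],
  [30,[0,0,0],0],
  [30,[0,0,0],0],
  [30,[0,0,0],0],
  [30,[0,0,0],0],
  [30,[0,0,0],0],
])

```text
time: 48.7
ee_pos: [517.3, 262.9, 8.3]
eef_rot: [[-0.984, 0.18, 0.0], [0.18, 0.984, 0.0], [-0.0, 0.0, -1.0]]
wrist_force: [-0.2, -0.5, 6.5]
width: 40.7
grasp_force: 6.0
```

Run:
```python
from h import *
p=get_obs()['ee_pos'];go((p[0],p[1],95,169.6),(588.5,47.4,95,169.6),(588.5,47.4,50,169.6))
```

```text
t 48.7 p [517.3 262.9   8.3] yaw 169.7 tilt [-0.  0. -1.] F [-0.2 -0.5  6.5] w 40.7 g 6.0 q7 49
turn 0.01 shift [ 0.    0.   -1.45] rows>= 3
turn -0.0 shift [-1.82 -3.32 -0.  ] rows>= 8
turn -0.0 shift [0.   0.   0.75] rows>= 2
```

>>> apply_moves([
  [30,[0,0,-0.4],0],
  [30,[0,0,-0.5],0],
  [30,[0,0,-0.55],0],
  [30,[-0.2,-0.4,0],0],
  [30,[-0.3,-0.5,0],0],
  [30,[-0.3,-0.5,0],0],
  [30,[-0.3,-0.5,0],0],
  [30,[-0.3,-0.5,0],0],
])

```text
time: 49.7
ee_pos: [574.0, 105.4, 94.5]
eef_rot: [[-0.984, 0.179, -0.0], [0.179, 0.984, 0.0], [0.0, 0.0, -1.0]]
wrist_force: [-0.1, 0.7, -0.4]
width: 41.1
grasp_force: 6.0
```

>>> apply_moves([
  [30,[-0.3,-0.5,0],0],
  [30,[-0.12,-0.42,0],0],
  [30,[0,0,0],0],
  [30,[0,0,0.3],0],
  [30,[0,0,0.3],0],
  [30,[0,0,0.1],0],
  [30,[0,0,0],0],
])

```text
time: 50.58
ee_pos: [588.1, 47.9, 51.9]
eef_rot: [[-0.984, 0.179, -0.002], [0.179, 0.984, -0.0], [0.002, -0.001, -1.0]]
wrist_force: [1.1, -0.6, -1.2]
width: 40.9
grasp_force: 6.0
```

Run:
```python
from h import *
go((588.5,47.4,50,169.6))
```

```text
t 50.58 p [588.1  47.9  51.9] yaw 169.7 tilt [ 0.002 -0.001 -1.   ] F [ 1.1 -0.6 -1.2] w 40.9 g 6.0 q7 72
turn 0.02 shift [-0.01 -0.01  0.03] rows>= 1
```

>>> apply_moves([
  [30,[0,0,0.1],0],
  [30,[0,0,0.1],0],
  [30,[0,0,0.07],0],
  [30,[0,0,0.05],0],
  [30,[0,0,0.05],0],
  [30,[0,0,0.05],0],
  [30,[0,0,0.05],0],
  [30,[0,0,0],0],
], squeeze=4)

```text
time: 51.58
ee_pos: [589.1, 47.5, 24.6]
eef_rot: [[-0.984, 0.179, 0.001], [0.179, 0.984, 0.0], [-0.001, 0.0, -1.0]]
wrist_force: [2.7, -0.3, 0.5]
width: 40.9
grasp_force: 4.0
```

>>> apply_moves([
  [30,[0,0,0.05],0],
  [30,[0,0,0.05],0],
  [30,[0,0,0.05],0],
  [30,[0.02,0,0],0],
  [30,[0.02,0,0],0],
  [30,[0,0,0],0],
])

```text
time: 52.32
ee_pos: [586.3, 47.9, 15.7]
eef_rot: [[-0.984, 0.179, -0.0], [0.179, 0.984, 0.0], [0.0, 0.0, -1.0]]
wrist_force: [0.3, 0.1, -0.2]
width: 40.9
grasp_force: 4.0
```

>>> apply_moves([
  [30,[-0.05,0,0],0],
  [30,[-0.1,0,0],0],
  [30,[0,0,-0.4],0],
  [30,[0,0,-0.5],0],
  [30,[0,0,-0.2],0.9],
  [30,[0,0,0],0.9],
  [30,[0,0,0],0.9],
  [30,[0,0,0],0.9],
])

```text
time: 53.32
ee_pos: [595.4, 46.3, 81.6]
eef_rot: [[-0.847, 0.532, -0.0], [0.532, 0.847, 0.0], [0.0, -0.0, -1.0]]
wrist_force: [-0.9, 1.0, -0.6]
width: 40.7
grasp_force: 4.0
```

>>> apply_moves([
  [30,[0,0,0],0.9],
  [30,[0,0,0],0.9],
  [30,[0,0,0],0.9],
  [30,[0,0,0],0.9],
  [30,[0,0,0],0.9],
  [30,[0,0,0],0.9],
  [30,[0,0,0],0.8],
  [30,[0,0,0],0],
])

```text
time: 54.32
ee_pos: [595.4, 46.4, 81.6]
eef_rot: [[-0.357, 0.934, -0.0], [0.934, 0.357, -0.0], [-0.0, -0.0, -1.0]]
wrist_force: [-0.9, -0.7, -0.6]
width: 40.7
grasp_force: 4.0
```

Run:
```python
from h import *
np.set_printoptions(precision=1,suppress=True)
a=cam('scene');b=cam('top')
for n,c in(('scene',a),('top',b)):
  for nm in('landmark_of','find_in'):
    for d in getattr(spotter,nm)('tappet_1',n):
      P=w(c,d['xyz'])
      if P[1]<150:print(n,nm,round(d['score'],2),P,pix(c,P))
go((*f(-150,0),70,111))
print(pix(a,get_obs()['ee_pos']))
u=pix(a,np.array(get_obs()['ee_pos'])+[0,0,14]).astype(int);save(a,'n0.png',(u[0]-30,u[1]-25,u[0]+30,u[1]+20),13)
```

```text
scene landmark_of 0.52 [599.3  32.5 106.4] [261.6 210.1]
scene find_in 0.66 [586.1  52.8 102.3] [261.4 214.8]
t 54.62 p [595.3  46.2  81.7] yaw 110.9 tilt [ 0.  0. -1.] F [-0.3 -1.2 -0.1] w 40.8 g 4.0 q7 24
turn -0.02 shift [-0.8 -2.   0.2] rows>= 5
[260.4 218.8]
```

View pics/n0.png

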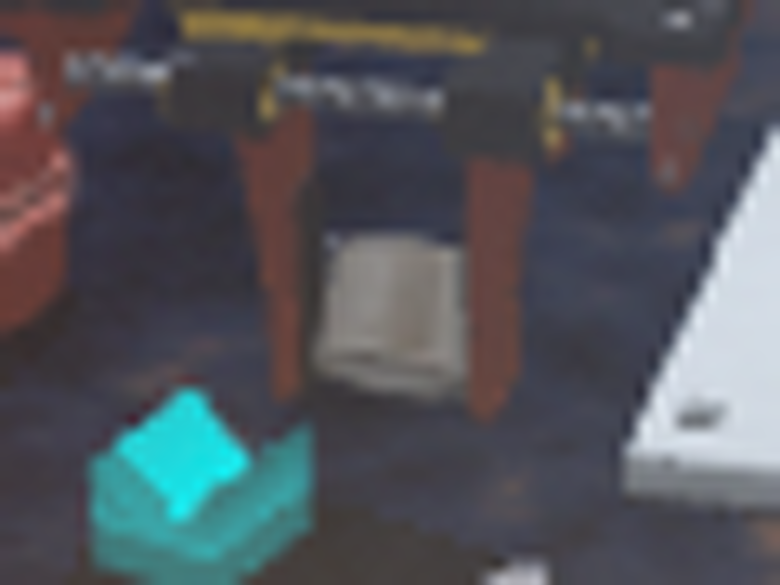

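Crop: the tappet at (395,310) is only tilted about 48°, crown still pointing down. I'll go back to the block and press it flush against the wall.

>>> apply_moves([
  [30,[0,0,0],-1],
  [30,[0,0,0],-1],
  [30,[0,0,0],-1],
  [30,[0,0,0],-1],
  [30,[0,0,0],-1],
  [30,[0,0,0],-1],
  [30,[0,0,0],-1],
  [30,[0,0,0],-1],
])

```text
time: 55.62
ee_pos: [595.2, 46.2, 81.6]
eef_rot: [[-0.934, 0.357, -0.0], [0.357, 0.934, 0.0], [0.0, 0.0, -1.0]]
wrist_force: [0.6, 0.4, -0.7]
width: 41.0
grasp_force: 4.0
```

>>> apply_moves([
  [30,[0,0,0],-1],
  [30,[0,0,0.3],-0.8],
  [30,[0,0,0.4],0],
  [30,[0,0,0.3],0],
  [30,[0,0,0.1],0],
  [30,[0,0,0],0],
  [30,[0.1,0,0],0],
  [30,[0.06,0,0],0],
])

```text
time: 56.62
ee_pos: [585.7, 48.2, 16.3]
eef_rot: [[-0.984, 0.179, 0.001], [0.179, 0.984, 0.0], [-0.001, 0.0, -1.0]]
wrist_force: [1.1, -0.3, 0.1]
width: 40.9
grasp_force: 4.0
```

>>> apply_moves([
  [30,[0.04,0,0],0],
  [30,[0.04,0,0],0],
  [30,[0,0,0],0],
])

```text
time: 57.0
ee_pos: [583.8, 48.6, 16.5]
eef_rot: [[-0.984, 0.18, 0.006], [0.18, 0.984, 0.0], [-0.005, 0.001, -1.0]]
wrist_force: [6.2, -0.7, -2.8]
width: 40.5
grasp_force: 6.9
```

>>> apply_moves([
  [30,[0.03,0,0],0],
  [30,[0.03,0,0],0],
  [30,[0,0,0],0],
])

```text
time: 57.38
ee_pos: [583.5, 48.6, 16.9]
eef_rot: [[-0.983, 0.181, 0.012], [0.181, 0.983, -0.0], [-0.012, 0.002, -1.0]]
wrist_force: [14.6, -2.9, -10.4]
width: 41.1
grasp_force: 10.7
```

```bash
cat >> h.py <<'E'
def tz():
    a=cam('scene');o=[w(a,d['xyz']).round(1) for d in spotter.landmark_of('tappet_1','scene')];s=[w(a,d['xyz']).round(1) for d in spotter.find_in('tappet_1','scene')]
    e=np.array(get_obs()['ee_pos']);print('tcp',e.round(1),'origin-tcp',[(p-e).round(1) for p in o if np.linalg.norm(p-e)<70],'surf',[(p-e).round(1) for p in s if np.linalg.norm(p-e)<70])
E
python3 -c "
from h import *
go();tz()"
```

```text
t 57.38 p [583.5  48.6  16.9] yaw 169.6 tilt [-0.012  0.002 -1.   ] F [ 14.6  -2.9 -10.4] w 41.1 g 10.7 q7 72
tcp [583.5  48.6  16.9] origin-tcp [array([19. ,  0.1, 25.5])] surf [array([-28.4,  14.9,   2.5])]
```

>>> apply_moves([
  [30,[-0.08,0,0],0],
  [30,[-0.15,0,0],0],
  [30,[0,0,-0.4],0],
  [30,[0,0,-0.5],0],
  [30,[0,0,-0.2],1],
  [30,[0,0,0],1],
  [30,[0,0,0],1],
  [30,[0,0,0],1],
])

```text
time: 58.52
ee_pos: [590.6, 47.1, 81.5]
eef_rot: [[-0.824, 0.567, -0.001], [0.567, 0.824, 0.0], [0.001, -0.001, -1.0]]
wrist_force: [-0.5, -0.2, -0.2]
width: 41.0
grasp_force: 4.0
```

>>> apply_moves([
  [30,[0,0,0],1],
  [30,[0,0,0],1],
  [30,[0,0,0],1],
  [30,[0,0,0],1],
  [30,[0,0,0],1],
  [30,[0,0,0],0.8],
  [30,[0,0,0],0],
  [30,[0,0,0],0],
])

```text
time: 59.52
ee_pos: [590.9, 47.2, 81.5]
eef_rot: [[-0.358, 0.934, -0.001], [0.934, 0.358, 0.0], [0.0, -0.001, -1.0]]
wrist_force: [-0.9, 0.1, -0.1]
width: 40.8
grasp_force: 4.0
```

```bash
python3 -c "
from h import *
tz();go((*f(-155,0),82,111),(*f(-155,0),30,111));tz()"
```

```text
tcp [591.   47.   81.6] origin-tcp [array([  3.7, -16.9,  19.9])] surf [array([-3. ,  3.4, 21.8])]
t 59.67 p [591.   47.   81.6] yaw 110.9 tilt [ 0. -0. -1.] F [ 0.   0.3 -1.1] w 40.9 g 4.0 q7 24
turn -0.01 shift [-0.72 -1.94 -0.01] rows>= 5
turn 0.0 shift [0.   0.   0.87] rows>= 2
tcp [591.1  47.   81.6] origin-tcp [array([  3.7, -19.3,  20.3])] surf []
```

>>> apply_moves([
  [30,[-0.12,-0.32,0],0],
  [30,[-0.15,-0.4,0],0],
  [30,[-0.15,-0.4,0],0],
  [30,[-0.15,-0.4,0],0],
  [30,[-0.15,-0.4,0],0],
  [30,[0,0,0],0],
  [30,[0,0,0.4],0],
  [30,[0,0,0.4],0],
])

```text
time: 60.82
ee_pos: [500.5, -33.3, 33.5]
eef_rot: [[-0.357, 0.934, 0.002], [0.934, 0.357, 0.001], [-0.0, 0.002, -1.0]]
wrist_force: [0.5, 0.5, -0.8]
width: 41.2
grasp_force: 4.0
```

>>> apply_moves([
  [30,[0,0,0.15],0],
  [30,[0,0,0.1],0],
  [30,[0,0,0.05],0],
  [30,[0,0,0.03],0],
  [30,[0,0,0],0],
])

```text
time: 61.45
ee_pos: [499.1, -34.3, 14.1]
eef_rot: [[-0.356, 0.934, 0.001], [0.934, 0.356, 0.0], [-0.0, 0.001, -1.0]]
wrist_force: [-1.1, 0.7, -1.3]
width: 40.5
grasp_force: 4.0
```

```bash
python3 -c "
from h import *
go();cmpr();tz()"
```

```text
t 61.45 p [499.1 -34.3  14.1] yaw 110.9 tilt [-0.     0.001 -1.   ] F [-1.1  0.7 -1.3] w 40.5 g 4.0 q7 34
comp xy -155.1 1.4 F -1.0 -0.8 -1.3 z 14.1 w 40.5 t 61.45
tcp [499.1 -34.4  14.1] origin-tcp [array([  4.6, -16.9,  24.7])] surf []
```

>>> apply_moves([
  [30,[0,0,0.04],0],
  [30,[0,0,0.04],0],
  [30,[0,0,0],0],
])

```text
time: 61.98
ee_pos: [499.1, -34.1, 9.1]
eef_rot: [[-0.356, 0.934, 0.0], [0.934, 0.356, 0.0], [0.0, 0.0, -1.0]]
wrist_force: [-0.6, 0.3, 2.6]
width: 40.8
grasp_force: 4.0
```

>>> apply_moves([
  [30,[0,0,0.04],0],
  [30,[0,0,0.02],0],
  [30,[0,0,0],0],
])

```text
time: 62.35
ee_pos: [499.0, -34.2, 5.4]
eef_rot: [[-0.356, 0.934, 0.0], [0.934, 0.356, 0.0], [0.0, 0.0, -1.0]]
wrist_force: [-1.5, 1.3, 3.5]
width: 40.7
grasp_force: 4.0
```

```bash
python3 -c "
from h import *
cmpr();tz()"
```

```text
comp xy -155.2 1.3 F -1.8 -1.0 3.5 z 5.4 w 40.7 t 62.35
tcp [499.1 -34.2   5.5] origin-tcp [array([  2.4, -11.8,  28.8])] surf [array([-5.2,  8.6, 28.5])]
```

>>> apply_moves([
  [30,[-0.06,0,-0.04],0],
  [30,[-0.06,0,0],0],
  [30,[-0.06,0,0],0],
  [30,[-0.06,0,0],0],
  [30,[-0.06,0,0],0],
  [30,[0,0,0],0],
])

```text
time: 63.25
ee_pos: [505.4, -51.6, 7.8]
eef_rot: [[-0.356, 0.935, 0.0], [0.935, 0.356, -0.0], [-0.0, -0.0, -1.0]]
wrist_force: [0.0, -0.3, -0.6]
width: 41.1
grasp_force: 4.0
```

```bash
python3 -c "
from h import *
cmpr();tz()"
```

```text
comp xy -136.7 1.0 F 0.3 -0.1 -0.6 z 7.8 w 41.1 t 63.25
tcp [505.2 -51.    7.8] origin-tcp [array([  4.2, -14.5,  31.8])] surf [array([-8. ,  7. , 25.3])]
```

>>> apply_moves([
  [30,[0,0,-0.2],0],
  [30,[0,0,-0.16],0],
  [30,[-0.1,0,0],0],
  [30,[-0.1,0,0],0],
  [30,[-0.05,0,0],0],
  [30,[-0.05,0,0],0],
  [30,[0,0,0],0],
])

```text
time: 64.28
ee_pos: [511.6, -68.3, 29.3]
eef_rot: [[-0.356, 0.935, -0.0], [0.935, 0.356, -0.0], [0.0, -0.0, -1.0]]
wrist_force: [-0.0, 0.6, -1.4]
width: 40.8
grasp_force: 4.0
```

```bash
python3 -c "
from h import *
cmpr();tz()"
```

```text
comp xy -118.9 0.9 F -0.6 0.2 -1.4 z 29.3 w 40.8 t 64.275
tcp [511.6 -67.9  29.3] origin-tcp [array([  1.4, -11.2,  31.2])] surf []
```

>>> apply_moves([
  [30,[-0.05,0,0],0],
  [30,[-0.05,0,0],0],
  [30,[-0.05,0,0],0],
  [30,[-0.05,0,0],0],
  [30,[-0.05,0,0],0],
  [30,[0,0,0],0],
])

```text
time: 65.18
ee_pos: [517.1, -82.3, 29.5]
eef_rot: [[-0.356, 0.935, 0.0], [0.935, 0.356, -0.0], [-0.0, 0.0, -1.0]]
wrist_force: [-0.5, 0.8, -1.1]
width: 40.8
grasp_force: 4.0
```

```bash
python3 -c "
from h import *
cmpr();tz()"
```

```text
comp xy -103.8 1.0 F -0.9 -0.2 -1.1 z 29.5 w 40.8 t 65.175
tcp [517.  -81.9  29.4] origin-tcp [array([  3.2, -12.7,  28.2])] surf [array([-5. ,  7.4, 25.7])]
```

>>> apply_moves([
  [30,[-0.05,0,0],0],
  [30,[-0.05,0,0],0],
  [30,[-0.05,0,0],0],
  [30,[-0.05,0,0],0],
  [30,[-0.05,0,0],0],
  [30,[0,0,0],0],
])

```text
time: 66.08
ee_pos: [522.5, -96.4, 29.5]
eef_rot: [[-0.356, 0.935, 0.0], [0.935, 0.356, -0.0], [-0.0, 0.0, -1.0]]
wrist_force: [0.6, -0.2, -1.0]
width: 40.7
grasp_force: 4.0
```

```bash
python3 -c "
from h import *
cmpr();tz();a=cam('scene');u=pix(a,np.array(get_obs()['ee_pos'])+[0,0,14]).astype(int);save(a,'o0.png',(u[0]-30,u[1]-25,u[0]+30,u[1]+20),13)"
```

```text
comp xy -88.8 1.0 F 0.4 0.5 -1.0 z 29.5 w 40.7 t 66.075
tcp [522.4 -96.   29.4] origin-tcp [array([  2.8, -11.3,  28.2])] surf [array([-5.1,  8.5, 22.8])]
```

View pics/o0.png

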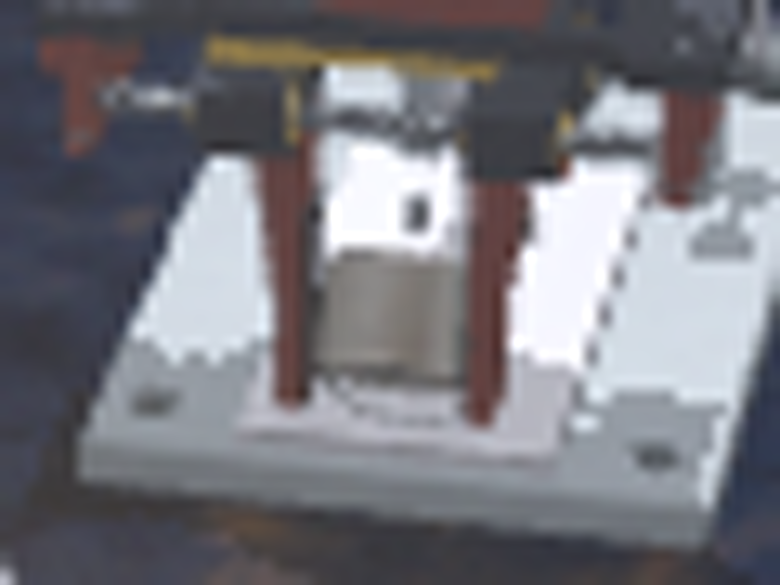

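The crop shows the tappet at (390,310), still about 40° tilted over the ring. I'll back out, lower a little and roll it over the plate's edge.

>>> apply_moves([
  [30,[0.2,0,-0.05],0],
  [30,[0.3,0,0],0],
  [30,[0.2,0,0.1],0],
  [30,[0,0,0],0],
  [30,[-0.1,0,0],0],
  [30,[-0.06,0,0],0],
  [30,[-0.04,0,0],0],
  [30,[-0.04,0,0],0],
])

```text
time: 67.28
ee_pos: [512.7, -70.8, 26.5]
eef_rot: [[-0.356, 0.935, 0.0], [0.935, 0.356, -0.0], [-0.0, 0.0, -1.0]]
wrist_force: [0.7, 0.6, -0.9]
width: 41.0
grasp_force: 4.0
```

>>> apply_moves([
  [30,[-0.04,0,0],0],
  [30,[-0.04,0,0],0],
  [30,[-0.04,0,0],0],
  [30,[0,0,0],0],
])

```text
time: 67.78
ee_pos: [515.3, -76.9, 26.6]
eef_rot: [[-0.356, 0.934, 0.0], [0.934, 0.356, 0.0], [0.0, 0.0, -1.0]]
wrist_force: [-1.0, 1.6, 2.3]
width: 40.8
grasp_force: 4.0
```

```bash
python3 -c "
from h import *
cmpr();tz()"
```

```text
comp xy -109.5 1.2 F -1.9 -0.4 2.3 z 26.6 w 40.8 t 67.775
tcp [515.2 -76.9  26.5] origin-tcp [array([  3.3, -14.3,  25.3])] surf []
```

>>> apply_moves([
  [30,[-0.04,0,0],0],
  [30,[-0.04,0,0],0],
  [30,[-0.04,0,0],0],
  [30,[0,0,0],0],
])

```text
time: 68.42
ee_pos: [518.0, -84.2, 26.4]
eef_rot: [[-0.356, 0.935, 0.0], [0.935, 0.356, -0.0], [-0.001, 0.0, -1.0]]
wrist_force: [0.1, 0.2, 1.9]
width: 41.0
grasp_force: 4.0
```

```bash
python3 -c "
from h import *
cmpr();tz()"
```

```text
comp xy -101.7 1.1 F -0.2 0.2 1.9 z 26.4 w 41.0 t 68.425
tcp [517.9 -84.1  26.4] origin-tcp [array([  3. , -13.6,  24.2])] surf []
```

>>> apply_moves([
  [30,[-0.08,0,0],0],
  [30,[-0.08,0,0],0],
  [30,[-0.08,0,0],0],
  [30,[0,0,0.02],0],
  [30,[0,0,0.02],0],
  [30,[0,0,0],0],
])

```text
time: 69.32
ee_pos: [523.4, -98.2, 24.5]
eef_rot: [[-0.355, 0.935, 0.001], [0.935, 0.355, -0.001], [-0.001, 0.001, -1.0]]
wrist_force: [0.5, -2.3, 5.0]
width: 40.9
grasp_force: 4.0
```

```bash
python3 -c "
from h import *
cmpr();tz();tz()"
```

```text
comp xy -86.7 1.1 F 2.3 -0.4 5.0 z 24.5 w 40.9 t 69.325
tcp [523.3 -97.9  24.4] origin-tcp [array([  4.9, -14.1,  20.4])] surf [array([-6.1, 11.8, 28.5])]
tcp [523.2 -97.4  24.2] origin-tcp [array([  3.6, -12.6,  20.8])] surf []
```

>>> apply_moves([
  [45,[0,0,0],0],
  [45,[0,0,0],0],
  [45,[0,0,0],0],
  [45,[0,0,0],0],
  [45,[0,0,0],0],
])

```text
time: 70.25
ee_pos: [522.8, -97.1, 24.0]
eef_rot: [[-0.356, 0.934, -0.0], [0.934, 0.356, 0.0], [0.0, -0.0, -1.0]]
wrist_force: [0.6, -1.1, -0.5]
width: 44.7
grasp_force: 0.0
```

```bash
python3 -c "
from h import *
cmpr();tz();tz()"
```

```text
comp xy -88.0 1.0 F 1.2 0.2 -0.5 z 24.0 w 44.7 t 70.25
tcp [522.8 -97.1  24.1] origin-tcp [array([  6.4, -19.9,  14.5])] surf [array([-3.5,  2.9, 25.3])]
tcp [522.8 -97.1  24. ] origin-tcp [array([  4.3, -17.6,  17.5])] surf [array([-6. ,  7.4, 23.4])]
```

>>> apply_moves([
  [48,[-0.05,0,-0.05],0],
  [48,[0,0,-0.045],0],
  [30,[0,0,0],0],
  [30,[0,0,0],0],
  [30,[0,0,0],0],
  [30,[0,0,0],0],
  [30,[0,0,0],0],
], squeeze=4)

```text
time: 71.42
ee_pos: [524.1, -100.0, 30.0]
eef_rot: [[-0.356, 0.934, 0.0], [0.934, 0.356, 0.0], [-0.0, 0.0, -1.0]]
wrist_force: [-0.5, 0.7, 5.7]
width: 41.2
grasp_force: 4.0
```

```bash
python3 -c "
from h import *
cmpr();tz();tz()"
```

```text
comp xy -84.8 1.2 F -0.8 -0.3 5.7 z 30.0 w 41.2 t 71.425
tcp [ 524.2 -100.    30. ] origin-tcp [array([  8. , -13.7,  10.1])] surf []
tcp [ 524.1 -100.    29.9] origin-tcp [array([  2.6, -16.3,  12.6])] surf [array([-4.9, 11.1, 20.1])]
```

>>> apply_moves([
  [30,[0,0,-0.2],0],
  [30,[0.2,0,0],0],
  [30,[0.3,0,0],0],
  [30,[0.22,0,0],0],
  [30,[0,0,0.13],0],
  [30,[0,0,0.12],0],
  [30,[0,0,0],0],
])

```text
time: 72.6
ee_pos: [508.0, -60.2, 25.9]
eef_rot: [[-0.355, 0.935, -0.001], [0.935, 0.355, -0.0], [0.0, -0.001, -1.0]]
wrist_force: [-0.2, -0.6, -0.9]
width: 40.7
grasp_force: 4.0
```

```bash
python3 -c "
from h import *
cmpr();tz();tz()"
```

```text
comp xy -127.8 0.4 F 0.5 -0.4 -0.9 z 25.9 w 40.7 t 72.6
tcp [508.6 -60.1  26.7] origin-tcp [array([  3.5, -17.7,  10.3])] surf [array([-7.1, 11.6, 19.5])]
tcp [508.7 -59.8  26.9] origin-tcp [array([  0.9, -17.5,   8.9])] surf [array([-8. , 10.7, 19.9])]
```

>>> apply_moves([
  [30,[-0.1,0,0],0],
  [30,[-0.08,0,0],0],
  [30,[-0.04,0,0],0],
  [30,[-0.04,0,0],0],
  [30,[-0.04,0,0],0],
  [30,[0,0,0],0],
])

```text
time: 73.65
ee_pos: [515.2, -76.6, 26.9]
eef_rot: [[-0.356, 0.934, 0.001], [0.934, 0.356, -0.0], [-0.0, 0.0, -1.0]]
wrist_force: [-0.7, 3.1, 1.8]
width: 40.8
grasp_force: 4.0
```

```bash
python3 -c "
from h import *
cmpr();tz()"
```

```text
comp xy -109.8 1.2 F -3.2 0.5 1.8 z 26.9 w 40.8 t 73.65
tcp [515.2 -76.6  26.8] origin-tcp [array([  2.7, -11.5,   6.1])] surf []
```

>>> apply_moves([
  [30,[-0.04,0,0],0],
  [30,[-0.04,0,0],0],
  [30,[-0.04,0,0],0],
  [30,[0,0,0],0],
])

```text
time: 74.3
ee_pos: [517.7, -83.7, 26.7]
eef_rot: [[-0.356, 0.935, 0.0], [0.935, 0.356, -0.0], [-0.001, 0.0, -1.0]]
wrist_force: [-0.7, 0.8, -0.3]
width: 40.8
grasp_force: 4.0
```

```bash
python3 -c "
from h import *
cmpr();tz();tz()"
```

```text
comp xy -102.3 1.0 F -1.0 -0.3 -0.3 z 26.7 w 40.8 t 74.3
tcp [517.3 -83.6  26.6] origin-tcp [array([-0.8, -8.1,  5.5])] surf [array([-8.5, 17. , 22.7])]
tcp [517.2 -83.5  26.6] origin-tcp [array([-0.1, -5. ,  6.6])] surf []
```

>>> apply_moves([
  [30,[-0.05,0,0],0],
  [30,[-0.05,0,0],0],
  [30,[-0.05,0,0],0],
  [30,[-0.07,0,0],0],
  [30,[-0.07,0,0],0],
  [30,[0,0,0],0],
])

```text
time: 75.35
ee_pos: [524.1, -100.2, 26.9]
eef_rot: [[-0.355, 0.935, 0.001], [0.935, 0.355, -0.001], [-0.001, 0.001, -1.0]]
wrist_force: [-0.1, 0.5, -0.4]
width: 40.9
grasp_force: 4.0
```

```bash
python3 -c "
from h import *
cmpr();tz();tz()"
```

```text
comp xy -84.6 1.1 F -0.5 0.1 -0.4 z 26.9 w 40.9 t 75.35
tcp [523.8 -99.7  26.8] origin-tcp [array([-2.4,  2.5,  1.7])] surf [array([-14. ,  19.3,  23.7])]
tcp [523.7 -99.5  26.7] origin-tcp [array([-3.3,  1.3,  0.7])] surf [array([-12.2,  19.2,  24.9])]
```

>>> apply_moves([
  [30,[0,0,0.02],0],
  [30,[0,0,0.02],0],
  [30,[0,0,0],0],
  [46,[0,0,0],0],
  [46,[0,0,0],0],
  [46,[0,0,0],0],
  [46,[0,0,0],0],
])

```text
time: 76.53
ee_pos: [523.6, -99.4, 24.3]
eef_rot: [[-0.356, 0.934, -0.0], [0.934, 0.356, 0.0], [0.0, -0.0, -1.0]]
wrist_force: [0.0, 0.6, -1.0]
width: 45.7
grasp_force: 0.0
```

```bash
python3 -c "
from h import *
cmpr();tz();tz()"
```

```text
comp xy -85.6 0.9 F -0.5 0.2 -1.0 z 24.3 w 45.7 t 76.525
tcp [523.6 -99.4  24.3] origin-tcp [] surf [array([-10.7,  18.1,  21. ])]
tcp [523.6 -99.4  24.3] origin-tcp [array([-5.4,  4.7, -3.4])] surf [array([-10.3,  20.4,  19.4])]
```

>>> apply_moves([
  [46,[0.08,0,0],0],
  [46,[0,0,-0.1],0],
  [30,[0,0,0],0],
  [30,[0,0,0],0],
  [30,[0,0,0],0],
  [30,[0,0,0],0],
  [30,[0,0,0],0],
], squeeze=6)

```text
time: 77.7
ee_pos: [522.4, -94.9, 31.0]
eef_rot: [[-0.356, 0.934, 0.001], [0.934, 0.356, 0.0], [0.0, 0.001, -1.0]]
wrist_force: [-1.4, 1.5, 6.8]
width: 40.9
grasp_force: 6.0
```

```bash
python3 -c "
from h import *
cmpr();tz();tz()"
```

```text
comp xy -90.2 1.4 F -1.9 -0.8 6.8 z 31.0 w 40.9 t 77.7
tcp [522.4 -94.9  31. ] origin-tcp [array([-2.7,  0.5, -8.3])] surf [array([-8.6, 14.7, 14.5])]
tcp [522.4 -94.8  31. ] origin-tcp [array([  0.8,  -2.1, -10. ])] surf [array([-5.5, 17.1, 13.1])]
```

>>> apply_moves([
  [30,[-0.1,0,0],0],
  [30,[-0.1,0,0],0],
  [30,[-0.1,0,0],0],
  [30,[-0.12,0,0],0],
  [30,[0,0,0],0],
  [30,[0,0,0],0],
  [60,[0,0,0],0],
  [60,[0,0,0],0],
])

```text
time: 79.0
ee_pos: [530.5, -118.4, 30.1]
eef_rot: [[-0.356, 0.934, -0.001], [0.934, 0.356, -0.0], [0.0, -0.001, -1.0]]
wrist_force: [-0.2, -0.4, -0.4]
width: 57.2
grasp_force: 0.0
```

```bash
python3 -c "
from h import *
cmpr();tz();tz()"
```

```text
comp xy -65.4 0.6 F 0.3 -0.3 -0.4 z 30.1 w 57.2 t 79.0
tcp [ 530.7 -118.4   30.1] origin-tcp [array([-4.7,  2. , -6.6])] surf [array([-7.5, 11.5, 15.5])]
tcp [ 530.9 -118.5   30.3] origin-tcp [array([-2.6,  3.4, -9.7])] surf [array([-9.3, 15.9, 16.1])]
```

>>> apply_moves([
  [60,[0,0,0],0],
  [60,[0.25,0,0],0],
  [60,[0.3,0,0],0],
  [22,[0.2,0,0],0],
  [22,[0,0,0.03],0],
  [22,[0,0,0],0],
  [22,[0,0,0],0],
  [22,[0,0,0],0],
])

```text
time: 80.3
ee_pos: [515.0, -76.9, 28.6]
eef_rot: [[-0.355, 0.935, 0.0], [0.935, 0.355, -0.0], [-0.0, 0.0, -1.0]]
wrist_force: [-0.7, 0.2, 0.1]
width: 22.1
grasp_force: 0.0
```

>>> apply_moves([
  [22,[-0.1,0,0],0],
  [22,[-0.1,0,0],0],
  [22,[-0.12,0,0],0],
  [22,[-0.12,0,0],0],
  [22,[-0.12,0,0],0],
  [22,[-0.12,0,0],0],
  [22,[-0.12,0,0],0],
  [22,[0,0,0],0],
])

```text
time: 81.3
ee_pos: [532.2, -122.1, 28.6]
eef_rot: [[-0.355, 0.935, 0.0], [0.935, 0.355, -0.0], [-0.001, 0.0, -1.0]]
wrist_force: [-0.2, 0.3, -0.6]
width: 21.4
grasp_force: 0.0
```

```bash
python3 -c "
from h import *
cmpr();tz();go((*f(-35,0.5),29,111))"
```

```text
comp xy -61.2 0.8 F -0.3 -0.0 -0.6 z 28.6 w 21.4 t 81.3
tcp [ 531.9 -121.1   28.5] origin-tcp [array([  7.6, -21.8,  -9.6])] surf [array([ 4.8, -7.6, 17.7]), array([ -2.1, -41.4, -17.2])]
t 81.45 p [ 531.9 -121.1   28.5] yaw 110.9 tilt [ 0. -0. -1.] F [ 0.4 -0.1 -1.1] w 21.8 g 0.0 q7 42
turn -0.02 shift [-0.45 -0.01 -0.01] rows>= 1
```

>>> apply_moves([
  [22,[-0.12,0,0],0],
  [22,[-0.12,0,0],0],
  [22,[-0.12,0,0],0],
  [22,[-0.1,0,0],0],
  [22,[-0.05,0,0],0],
  [22,[0,0,0],0],
])

```text
time: 82.2
ee_pos: [543.0, -150.2, 28.6]
eef_rot: [[-0.356, 0.935, 0.0], [0.935, 0.356, -0.0], [-0.0, 0.0, -1.0]]
wrist_force: [0.2, -0.6, -0.1]
width: 21.8
grasp_force: 0.0
```

>>> apply_moves([
  [22,[-0.04,0,0],0],
  [22,[-0.04,0,0],0],
  [22,[0,0,0],0],
])

```text
time: 82.58
ee_pos: [544.0, -153.3, 28.3]
eef_rot: [[-0.357, 0.934, -0.002], [0.934, 0.357, 0.001], [0.002, -0.001, -1.0]]
wrist_force: [-3.0, 3.7, 1.5]
width: 22.1
grasp_force: 2.3
```

```bash
python3 -c "
from h import *
cmpr();tz()"
```

```text
comp xy -27.9 0.7 F -4.5 -1.4 1.5 z 28.3 w 22.1 t 82.575
tcp [ 544.  -153.3   28.4] origin-tcp [array([  5.1, -22.5, -10.8])] surf [array([ 0.8, -8.7, 16. ])]
```

>>> apply_moves([
  [22,[-0.03,0,0],0],
  [22,[0,0,0],0],
  [22,[0.2,0,0],0],
  [22,[0.4,0,0],0],
  [22,[0,0,-0.6],0],
  [22,[0,0,-0.7],0.5],
  [45,[0,0,-0.7],1],
  [60,[0,0,-0.3],1],
])

```text
time: 83.72
ee_pos: [534.0, -123.2, 169.2]
eef_rot: [[-0.098, 0.995, 0.005], [0.995, 0.098, -0.001], [-0.002, 0.005, -1.0]]
wrist_force: [0.2, 0.6, -0.5]
width: 38.6
grasp_force: 0.0
```

>>> apply_moves([
  [60,[0,0,0],1],
  [60,[0,0,0],1],
  [60,[0,0,0],1],
  [60,[0,0,0],1],
  [60,[0,0,0],1],
  [60,[0,0,0],1],
  [60,[0,0,0],1],
  [60,[0,0,0],1],
])

```text
time: 84.72
ee_pos: [532.8, -122.9, 166.7]
eef_rot: [[0.674, 0.739, 0.002], [0.739, -0.674, -0.001], [0.0, 0.002, -1.0]]
wrist_force: [-0.7, 0.0, 0.2]
width: 60.1
grasp_force: 0.0
```

>>> apply_moves([
  [60,[0,0,0],1],
  [60,[0,0,0],1],
  [60,[0,0,0],1],
  [60,[0,0,0],1],
  [60,[0,0,0],0.5],
  [60,[0,0,0],0],
])

```text
time: 85.48
ee_pos: [532.7, -122.7, 166.7]
eef_rot: [[0.934, 0.356, 0.001], [0.356, -0.934, -0.001], [0.001, 0.001, -1.0]]
wrist_force: [-1.2, -0.4, -0.1]
width: 60.2
grasp_force: 0.0
```

```bash
python3 -c "
from h import *
cmpr();go((*f(33,-72),167,21),(*f(33,-72),112,21))
a=cam('scene')
for d in spotter.landmark_of('tappet_1','scene')+spotter.landmark_of('knob','scene'):P=w(a,d['xyz']);print(P.round(1),((P[:2]-G)@X).round(1),((P[:2]-G)@Y).round(1))"
```

```text
comp xy -60.5 1.0 F -0.0 -1.2 -0.1 z 166.7 w 60.2 t 85.475
t 85.47 p [ 532.7 -122.7  166.7] yaw 20.9 tilt [ 0.001  0.001 -1.   ] F [-1.2 -0.4 -0.1] w 60.2 g 0.0 q7 -41
turn -0.02 shift [-1.22  1.56 -0.01] rows>= 4
turn 0.0 shift [0.   0.   0.92] rows>= 2
[384.7 247.9  28.8] -459.6 -4.3
[541.5 344.2   4.7] -493.3 176.6
[679.3 206.   35.6] -314.9 255.7
[ 548.4 -176.1   22.7] -5.1 -3.4
[ 498.7 -236.5  121.4] 33.5 -71.5
```

>>> apply_moves([
  [60,[-0.4,0.52,0],0],
  [60,[-0.4,0.52,0],0],
  [60,[-0.42,0.52,0],0],
  [60,[0,0,0],0],
  [60,[0,0,0.4],0],
  [60,[0,0,0.5],0],
  [40,[0,0,0],0],
  [40,[0,0,0],0],
])

```text
time: 86.62
ee_pos: [498.0, -235.8, 113.3]
eef_rot: [[0.934, 0.357, 0.001], [0.357, -0.934, -0.0], [0.001, 0.0, -1.0]]
wrist_force: [-0.2, -0.9, 0.4]
width: 43.7
grasp_force: 0.0
```

```bash
python3 -c "
from h import *
cmpr()
for i in range(2):
  a=cam('scene')
  for d in spotter.landmark_of('tappet_1','scene')+spotter.landmark_of('gauge_point','scene'):
    P=w(a,d['xyz'])
    if P[1]<0:print(P.round(1),((P[:2]-G)@X).round(1),((P[:2]-G)@Y).round(1))"
```

```text
comp xy 32.6 -71.8 F 0.7 -0.5 0.4 z 113.3 w 43.7 t 86.625
[ 550.5 -174.3   18. ] -6.0 -0.8
[ 555.  -180.8   18.4] 1.7 1.0
[ 548.3 -174.5   21.4] -6.6 -2.9
[ 556.2 -184.1   18. ] 5.2 1.0
```

>>> apply_moves([
  [60,[0,0,-0.4],0],
  [60,[0,0,-0.5],0],
  [20,[0.4,-0.52,0],0],
  [0,[0.4,-0.52,0],0],
  [0,[0.4,-0.54,0],0],
  [0,[0,0,0],0],
  [0,[0,0,0.4],0],
  [0,[0,0,0.5],0],
])

```text
time: 87.92
ee_pos: [531.4, -122.7, 112.8]
eef_rot: [[0.935, 0.356, 0.002], [0.356, -0.935, -0.0], [0.002, 0.001, -1.0]]
wrist_force: [-0.2, -0.2, -0.6]
width: 3.2
grasp_force: 0.0
```

>>> apply_moves([
  [0,[0,0,0.5],0],
  [0,[0,0,0.5],0],
  [0,[0,0,0.37],0],
  [0,[0,0,0],0],
])

```text
time: 88.42
ee_pos: [529.5, -122.6, 29.4]
eef_rot: [[0.935, 0.355, -0.003], [0.355, -0.935, -0.0], [-0.003, -0.001, -1.0]]
wrist_force: [-0.0, -0.2, 0.8]
width: 0.4
grasp_force: 0.0
```

```bash
python3 -c "
from h import *
cmpr()
for i in range(2):
  a=cam('scene')
  for d in spotter.landmark_of('tappet_1','scene'):
    P=w(a,d['xyz'])
    if P[1]<0:print(P.round(1),((P[:2]-G)@X).round(1),((P[:2]-G)@Y).round(1))"
```

```text
comp xy -61.8 -1.9 F 0.1 -0.1 0.8 z 29.4 w 0.4 t 88.425
[ 551.9 -175.1   19.9] -4.8 0.2
[ 553.3 -171.9   20.7] -7.2 2.7
```

>>> apply_moves([
  [0,[0.03,0.12,0],0],
  [0,[0,0.15,0],0],
  [0,[0,0.06,0],0],
  [0,[0,0.04,0],0],
  [0,[0,0,0],0],
])

```text
time: 89.25
ee_pos: [540.4, -142.0, 30.3]
eef_rot: [[0.934, 0.356, -0.0], [0.356, -0.934, 0.0], [-0.0, -0.0, -1.0]]
wrist_force: [0.1, 0.9, 0.2]
width: 0.7
grasp_force: 0.0
```

>>> apply_moves([
  [0,[0,0.04,0],0],
  [0,[0,0.04,0],0],
  [0,[0,0.04,0],0],
  [0,[0,0,0],0],
])

```text
time: 89.75
ee_pos: [543.1, -148.8, 30.4]
eef_rot: [[0.935, 0.356, 0.0], [0.356, -0.935, -0.0], [0.0, 0.0, -1.0]]
wrist_force: [-0.3, 0.6, -0.2]
width: 0.3
grasp_force: 0.0
```

```bash
python3 -c "
from h import *
cmpr()
for i in range(2):
  a=cam('scene')
  for d in spotter.landmark_of('tappet_1','scene'):
    P=w(a,d['xyz'])
    if P[1]<0:print(P.round(1),((P[:2]-G)@X).round(1),((P[:2]-G)@Y).round(1))"
```

```text
comp xy -32.5 1.4 F -0.6 -0.1 -0.2 z 30.4 w 0.3 t 89.75
[ 551.1 -175.8   19.1] -4.4 -0.8
[ 549.1 -175.    20.9] -5.9 -2.4
```

>>> apply_moves([
  [0,[0,0.04,0],0],
  [0,[0,0.04,0],0],
  [0,[0,0,0],0],
])

```text
time: 90.32
ee_pos: [543.7, -150.9, 30.1]
eef_rot: [[0.934, 0.357, -0.003], [0.357, -0.934, 0.004], [-0.001, -0.005, -1.0]]
wrist_force: [-4.0, 6.3, 5.7]
width: 0.2
grasp_force: 3.5
```

>>> apply_moves([
  [0,[0,0.03,0],0],
  [0,[0,0,0],0],
])

```text
time: 90.58
ee_pos: [543.8, -150.9, 30.0]
eef_rot: [[0.934, 0.358, -0.004], [0.358, -0.934, 0.006], [-0.002, -0.007, -1.0]]
wrist_force: [-5.1, 9.2, 8.7]
width: 0.7
grasp_force: 5.7
```

```bash
python3 -c "
from h import *
cmpr()
for i in range(2):
  a=cam('scene')
  for d in spotter.landmark_of('tappet_1','scene'):
    P=w(a,d['xyz'])
    if P[1]<0:print(P.round(1),((P[:2]-G)@X).round(1),((P[:2]-G)@Y).round(1))"
```

```text
comp xy -30.2 1.3 F -10.4 -1.5 8.7 z 30.0 w 0.7 t 90.575
[ 550.9 -172.8   19.9] -7.2 0.1
[ 548.  -173.7   22.7] -7.4 -2.9
```

>>> apply_moves([
  [0,[0,-0.1,0],0],
  [0,[0,-0.4,0],0],
  [0,[0,-0.1,-0.4],0],
  [0,[0,0,-0.6],0],
  [30,[0,0,-0.7],0],
  [60,[0,0,-0.6],0],
  [60,[-0.4,0.52,0],0],
  [60,[-0.4,0.52,0],0],
])

```text
time: 91.78
ee_pos: [510.3, -197.2, 169.0]
eef_rot: [[0.934, 0.358, 0.002], [0.358, -0.934, -0.001], [0.002, 0.001, -1.0]]
wrist_force: [0.1, -0.4, -0.3]
width: 37.4
grasp_force: 0.0
```

```bash
python3 -c "
from h import *
cmpr();go((*f(33,-72),167,21),(*f(33,-72),112,21))
a=cam('scene')
for d in spotter.landmark_of('tappet_1','scene'):
    P=w(a,d['xyz'])
    if P[1]<0:print(P.round(1),((P[:2]-G)@X).round(1),((P[:2]-G)@Y).round(1))"
```

```text
comp xy 1.0 -46.5 F 0.4 -0.1 -0.3 z 169.0 w 37.4 t 91.775
t 91.78 p [ 510.3 -197.2  169. ] yaw 21.0 tilt [ 0.002  0.001 -1.   ] F [ 0.1 -0.4 -0.3] w 37.4 g 0.0 q7 -33
turn -0.01 shift [-0.42  0.53  0.03] rows>= 2
turn 0.0 shift [0.   0.   0.92] rows>= 2
[ 546.8 -175.7   18.8] -6.0 -4.7
```

>>> apply_moves([
  [60,[-0.42,0.53,0],0],
  [60,[0,0,0],0],
  [60,[0,0,0.4],0],
  [60,[0,0,0.54],0],
  [40,[0,0,0],0],
  [40,[0,0,0],0],
  [40,[0,0.2,0],0],
  [40,[0,0.25,0],0],
])

```text
time: 92.88
ee_pos: [508.1, -260.4, 112.8]
eef_rot: [[0.934, 0.357, 0.001], [0.357, -0.934, 0.001], [0.001, -0.001, -1.0]]
wrist_force: [-1.1, 2.2, 0.9]
width: 39.6
grasp_force: 1.4
```

>>> apply_moves([
  [40,[0,0.25,0],0],
  [40,[0,0.25,0],0],
  [40,[0,0.25,0],0],
  [40,[0,0.12,0],0],
  [40,[0,0,0],0],
  [40,[0,0,0],0],
  [40,[0,0,0],0],
  [40,[0,0,0],0],
])

```text
time: 93.88
ee_pos: [526.1, -309.0, 112.1]
eef_rot: [[0.934, 0.357, 0.0], [0.357, -0.934, -0.0], [0.0, 0.0, -1.0]]
wrist_force: [-0.2, -0.9, -0.2]
width: 40.2
grasp_force: 0.0
```

>>> apply_moves([
  [40,[0,0,0],0],
  [40,[0,0,0],0],
  [40,[0,0,0],0],
  [40,[0,0,0],0],
  [40,[0,0,0],0],
  [40,[0,0,0],0],
])

```text
time: 94.62
ee_pos: [525.9, -309.2, 111.9]
eef_rot: [[0.934, 0.356, -0.0], [0.356, -0.934, 0.0], [-0.0, -0.0, -1.0]]
wrist_force: [-0.4, 0.8, 0.8]
width: 39.9
grasp_force: 0.0
```

Run:
```python
from h import *
np.set_printoptions(precision=1,suppress=True)
cmpr()
for n in('scene','top','scene','top'):
  a=cam(n)
  for nm in('knob','feeler','tappet_1','gauge_point'):
   for d in spotter.landmark_of(nm,n):
    P=w(a,d['xyz'])
    if P[1]<-50 and d['score']>.3:print(n,nm,round(d['score'],2),P,np.array([(P[:2]-G)@X,(P[:2]-G)@Y]))
```

```text
comp xy 111.1 -72.1 F -0.9 -0.1 0.8 z 111.9 w 39.9 t 94.625
scene knob 0.67 [ 521.1 -300.7  123.9] [101.5 -73.6]
scene feeler 0.62 [ 551.1 -179.7   49.1] [-0.7 -2.2]
scene tappet_1 0.5 [ 551.5 -176.5   22.6] [-3.6 -0.7]
top feeler 0.45 [ 547.  -187.5   52. ] [ 5.1 -8.8]
top tappet_1 0.69 [ 547.2 -182.4   -3.1] [ 0.4 -6.8]
top tappet_1 0.51 [ 547.1 -174.2   23.6] [-7.3 -4. ]
top gauge_point 0.6 [ 545.4 -185.6   52.8] [ 2.7 -9.7]
top gauge_point 0.56 [ 548.2 -186.7   19.1] [ 4.8 -7.4]
scene knob 0.55 [ 523.7 -301.1  120. ] [102.8 -71.2]
scene feeler 0.68 [ 551.9 -180.5   -6.4] [ 0.3 -1.8]
scene feeler 0.56 [ 551.9 -183.    49.3] [ 2.6 -2.6]
scene tappet_1 0.42 [ 550.4 -176.6   19.8] [-3.9 -1.7]
scene gauge_point 0.84 [ 552.8 -179.7   16.3] [-0.2 -0.6]
top feeler 0.52 [ 545.6 -184.6   54.7] [ 1.9 -9. ]
top tappet_1 0.44 [ 546.2 -177.    23.7] [-5.  -5.8]
top gauge_point 0.75 [ 551.8 -183.2   21.3] [ 2.8 -2.8]
```

>>> apply_moves([
  [40,[0,-0.25,0],0],
  [40,[0,-0.25,0],0],
  [40,[0,-0.25,0],0],
  [40,[0,-0.25,0],0],
  [40,[0,-0.25,0],0],
  [40,[0,-0.2,0],0],
  [40,[0,-0.06,0],0],
  [40,[0,0,0],0],
])

```text
time: 96.62
ee_pos: [493.9, -225.9, 112.1]
eef_rot: [[0.935, 0.356, 0.002], [0.356, -0.935, -0.003], [0.0, 0.004, -1.0]]
wrist_force: [2.5, -7.0, -5.0]
width: 40.1
grasp_force: 3.8
```

>>> apply_moves([
  [40,[0,0,0],0],
  [60,[0,0.06,0],0],
  [60,[0,0,0],0],
  [60,[0,0,-0.4],0],
  [60,[0,0,-0.5],0],
  [22,[0.4,-0.52,0],-1],
  [22,[0,0,0],-1],
  [22,[0,0,0],-1],
])

```text
time: 97.62
ee_pos: [506.1, -188.8, 165.8]
eef_rot: [[0.775, 0.632, -0.001], [0.632, -0.775, 0.001], [-0.0, -0.001, -1.0]]
wrist_force: [-0.4, -0.5, -0.2]
width: 33.6
grasp_force: 0.0
```

>>> apply_moves([
  [22,[0,0,0],-1],
  [22,[0,0,0],-1],
  [22,[0,0,0],-1],
  [22,[0,0,0],-1],
  [22,[0,0,0],-1],
  [22,[0,0,0],-1],
  [22,[0,0,0],-1],
  [22,[0,0,0],-1],
])

```text
time: 98.62
ee_pos: [505.8, -189.5, 165.7]
eef_rot: [[0.051, 0.999, -0.001], [0.999, -0.051, 0.001], [0.001, -0.001, -1.0]]
wrist_force: [-0.6, 1.0, -0.3]
width: 22.1
grasp_force: 0.0
```

>>> apply_moves([
  [22,[0,0,0],-1],
  [22,[0,0,0],-1],
  [22,[0,0,0],-1],
  [22,[0,0,0],-1],
  [22,[0,0,0],0],
])

```text
time: 99.25
ee_pos: [505.9, -189.7, 165.8]
eef_rot: [[-0.356, 0.935, -0.001], [0.935, 0.356, 0.001], [0.001, -0.0, -1.0]]
wrist_force: [-0.7, -0.4, 0.0]
width: 22.3
grasp_force: 0.0
```

Run:
```python
from h import *
np.set_printoptions(precision=1,suppress=True)
cmpr();go((*f(-60,-2.5),165,111),(*f(-60,-2.5),28.5,111))
for n in('scene','top'):
  a=cam(n)
  for nm in('knob','feeler','tappet_1','gauge_point'):
   for d in spotter.landmark_of(nm,n):
    P=w(a,d['xyz'])
    if P[1]<-50 and d['score']>.3:print(n,nm,round(d['score'],2),P,np.array([(P[:2]-G)@X,(P[:2]-G)@Y]))
```

```text
comp xy -7.6 -48.0 F 0.2 -0.8 0.0 z 165.8 w 22.3 t 99.25
t 99.25 p [ 505.9 -189.7  165.8] yaw 110.8 tilt [ 0. -0. -1.] F [-0.7 -0.4  0. ] w 22.3 g 0.0 q7 45
turn -0.03 shift [0.9 0.8 0. ] rows>= 3
turn 0.0 shift [0.  0.  2.3] rows>= 5
scene knob 0.47 [ 497.4 -236.5  120. ] [ 33.1 -72.6]
scene feeler 0.51 [ 552.2 -179.8   62.9] [-0.2 -1.2]
scene tappet_1 0.45 [ 552.1 -176.5   22.8] [-3.3 -0.1]
scene gauge_point 0.59 [ 556.1 -180.8   14.7] [2.1 2. ]
top knob 0.48 [ 532.5 -465.8   -3.8] [ 259.7 -122. ]
top tappet_1 0.42 [ 549.  -178.5   23. ] [-2.6 -3.7]
top gauge_point 0.96 [ 550.4 -182.9   22.8] [ 2. -4.]
```

>>> apply_moves([
  [22,[0.45,0.38,0],0],
  [22,[0.45,0.38,0],0],
  [22,[0,0,0.5],0],
  [22,[0,0,0.6],0],
  [22,[0,0,0.6],0],
  [22,[0,0,0.55],0],
  [22,[0,0,0],0],
])

```text
time: 100.62
ee_pos: [527.8, -123.2, 29.1]
eef_rot: [[-0.356, 0.934, -0.005], [0.934, 0.356, 0.0], [0.002, -0.004, -1.0]]
wrist_force: [-0.4, -0.2, 1.0]
width: 22.0
grasp_force: 0.0
```

>>> apply_moves([
  [22,[-0.2,0,0],0],
  [22,[-0.15,0,0],0],
  [22,[-0.08,0,0],0],
  [22,[-0.04,0,0],0],
  [22,[-0.04,0,0],0],
  [22,[0,0,0],0],
])

```text
time: 101.38
ee_pos: [540.5, -152.0, 31.0]
eef_rot: [[-0.356, 0.934, -0.0], [0.934, 0.356, 0.0], [0.0, 0.0, -1.0]]
wrist_force: [0.0, -0.5, -0.2]
width: 22.1
grasp_force: 0.0
```

```bash
python3 -c "
from h import *
cmpr();tz()"
```

```text
comp xy -30.4 -2.1 F 0.5 -0.1 -0.2 z 31.0 w 22.1 t 101.375
tcp [ 540.5 -151.8   30.9] origin-tcp [array([  8. , -23.3,  -9.6])] surf [array([ 5.9, -7.7, 15.1])]
```

>>> apply_moves([
  [22,[-0.04,0,0],0],
  [22,[-0.03,0,0],0],
  [22,[0,0,0],0],
])

```text
time: 101.9
ee_pos: [541.3, -153.3, 30.6]
eef_rot: [[-0.358, 0.934, -0.002], [0.934, 0.358, 0.003], [0.004, -0.001, -1.0]]
wrist_force: [-2.7, 6.2, 3.5]
width: 21.9
grasp_force: 3.0
```

```bash
python3 -c "
from h import *
cmpr();tz();tz()"
```

```text
comp xy -28.9 -1.9 F -6.8 -0.3 3.5 z 30.6 w 21.9 t 101.9
tcp [ 541.3 -153.3   30.6] origin-tcp [] surf []
tcp [ 541.3 -153.3   30.6] origin-tcp [array([ 11.3, -19. ,  -7.5])] surf [array([ 6. , -4.6, 17.2])]
```

>>> apply_moves([
  [22,[0.12,0,0],0],
  [22,[0,0.04,0],0],
  [22,[-0.1,0,0],0],
  [22,[-0.03,0,0],0],
  [22,[-0.03,0,0],0],
  [22,[0,0,0],0],
])

```text
time: 102.95
ee_pos: [543.3, -154.8, 30.7]
eef_rot: [[-0.357, 0.934, -0.005], [0.934, 0.357, 0.004], [0.006, -0.003, -1.0]]
wrist_force: [-6.1, 8.6, 7.9]
width: 22.1
grasp_force: 5.6
```

```bash
python3 -c "
from h import *
cmpr()"
```

```text
comp xy -26.8 -0.5 F -10.3 -2.6 7.9 z 30.7 w 22.1 t 102.95
```

>>> apply_moves([
  [24,[0.1,0,0],0],
  [24,[0.4,0,0],0],
  [24,[0,0,-0.6],0],
  [24,[0,0,-0.7],0],
  [45,[0,0,-0.7],1],
  [60,[0,0,-0.25],1],
  [60,[0,0,0],1],
  [60,[0,0,0],1],
])

```text
time: 103.95
ee_pos: [535.0, -130.2, 166.5]
eef_rot: [[0.059, 0.998, 0.002], [0.998, -0.059, -0.001], [-0.001, 0.002, -1.0]]
wrist_force: [0.5, 0.2, 0.2]
width: 58.6
grasp_force: 0.0
```

>>> apply_moves([
  [60,[0,0,0],1],
  [60,[0,0,0],1],
  [60,[0,0,0],1],
  [60,[0,0,0],1],
  [60,[0,0,0],1],
  [60,[0,0,0],1],
  [60,[0,0,0],1],
  [60,[0,0,0],1],
])

```text
time: 104.95
ee_pos: [534.8, -130.2, 166.2]
eef_rot: [[0.781, 0.624, 0.001], [0.624, -0.781, -0.001], [0.0, 0.001, -1.0]]
wrist_force: [-0.2, -0.2, 0.1]
width: 60.3
grasp_force: 0.0
```

>>> apply_moves([
  [60,[0,0,0],1],
  [60,[0,0,0],1],
  [60,[0,0,0],1],
  [60,[0,0,0],0],
])

```text
time: 105.45
ee_pos: [534.7, -130.0, 166.0]
eef_rot: [[0.934, 0.357, 0.001], [0.357, -0.934, -0.001], [0.0, 0.001, -1.0]]
wrist_force: [-0.4, 0.2, -0.5]
width: 59.9
grasp_force: 0.0
```

Run:
```python
from h import *
np.set_printoptions(precision=1,suppress=True)
cmpr();go((*f(33,-72),165,21),(*f(33,-72),112,21))
for n in('scene','top'):
  a=cam(n)
  for nm in('tappet_1','gauge_point'):
   for d in spotter.landmark_of(nm,n):
    P=w(a,d['xyz'])
    if P[1]<-50 and d['score']>.3:print(n,nm,round(d['score'],2),P,np.array([(P[:2]-G)@X,(P[:2]-G)@Y]))
```

```text
comp xy -53.0 0.3 F -0.3 -0.3 -0.5 z 166.0 w 59.9 t 105.45
t 105.45 p [ 534.7 -130.   166. ] yaw 20.9 tilt [ 0.  0. -1.] F [-0.4  0.2 -0.5] w 59.9 g 0.0 q7 -40
turn -0.02 shift [-1.2  1.4  0. ] rows>= 4
turn 0.0 shift [0.  0.  0.9] rows>= 2
scene tappet_1 0.68 [ 539.7 -466.8    2. ] [ 263.2 -115.7]
scene tappet_1 0.43 [ 549.5 -174.9   21.4] [-5.8 -1.9]
scene gauge_point 0.9 [ 550.  -180.7   16.1] [-0.1 -3.6]
top gauge_point 0.87 [ 548.8 -184.4   18.4] [ 2.8 -6.1]
```

>>> apply_moves([
  [60,[-0.4,0.48,0],0],
  [60,[-0.4,0.48,0],0],
  [60,[-0.42,0.48,0],0],
  [60,[0,0,0],0],
  [60,[0,0,0.4],0],
  [40,[0,0,0.5],0],
  [40,[0,0,0],0],
  [40,[0,0,0],0],
])

```text
time: 106.75
ee_pos: [497.5, -236.0, 112.7]
eef_rot: [[0.934, 0.357, 0.001], [0.357, -0.934, -0.0], [0.001, 0.0, -1.0]]
wrist_force: [-1.1, -0.3, 0.5]
width: 40.1
grasp_force: 0.0
```

>>> apply_moves([
  [40,[0,0.2,0],0],
  [40,[0,0.25,0],0],
  [40,[0,0.25,0],0],
  [40,[0,0.25,0],0],
  [40,[0,0.25,0],0],
  [40,[0,0.12,0],0],
  [40,[0,0,0],0],
  [40,[0,0,0],0],
])

```text
time: 107.75
ee_pos: [525.2, -310.4, 112.1]
eef_rot: [[0.934, 0.356, 0.0], [0.356, -0.934, -0.001], [0.0, 0.001, -1.0]]
wrist_force: [-0.7, -0.7, 0.8]
width: 39.8
grasp_force: 0.0
```

>>> apply_moves([
  [40,[0,0,0],0],
  [40,[0,0,0],0],
  [40,[0,0,0],0],
  [40,[0,0,0],0],
  [40,[0,0,0],0],
  [40,[0,0,0],0],
  [40,[0,0,0],0],
  [40,[0,0,0],0],
])

```text
time: 108.75
ee_pos: [525.0, -310.2, 111.9]
eef_rot: [[0.934, 0.356, -0.0], [0.356, -0.934, 0.0], [-0.0, -0.0, -1.0]]
wrist_force: [0.4, 0.3, -0.3]
width: 40.0
grasp_force: 0.0
```

Run:
```python
from h import *
np.set_printoptions(precision=1,suppress=True)
cmpr()
for n in('scene','top'):
  a=cam(n)
  for nm in('knob','feeler','tappet_1'):
   for d in spotter.landmark_of(nm,n):
    P=w(a,d['xyz'])
    if P[1]<-50 and d['score']>.3:print(n,nm,round(d['score'],2),P,np.array([(P[:2]-G)@X,(P[:2]-G)@Y]))
```

```text
comp xy 111.7 -73.3 F -0.1 0.5 -0.3 z 111.9 w 40.0 t 108.75
scene knob 0.58 [ 547.7 -175.2   21.3] [-6.2 -3.8]
scene knob 0.41 [ 521.1 -302.7  122.6] [103.4 -74.3]
scene feeler 0.54 [ 551.6 -180.8   51.9] [ 0.5 -2.2]
scene tappet_1 0.49 [ 549.2 -177.7   20.9] [-3.3 -3.3]
top feeler 0.73 [ 548.3 -184.4   54.1] [ 2.6 -6.5]
top feeler 0.61 [ 546.5 -183.5   -5.3] [ 1.2 -7.8]
top tappet_1 0.59 [ 547.  -179.7   22.1] [-2.2 -6. ]
top tappet_1 0.4 [ 548.4 -184.7   -4.6] [ 3.  -6.5]
```

>>> apply_moves([
  [40,[0,-0.25,0],0],
  [40,[0,-0.25,0],0],
  [40,[0,-0.25,0],0],
  [40,[0,-0.25,0],0],
  [40,[0,-0.25,0],0],
  [40,[0,-0.2,0],0],
  [40,[0,-0.06,0],0],
  [40,[0,0,0],0],
])

```text
time: 110.15
ee_pos: [492.9, -226.4, 112.0]
eef_rot: [[0.935, 0.356, 0.001], [0.356, -0.935, -0.002], [0.0, 0.003, -1.0]]
wrist_force: [2.9, -6.1, -4.1]
width: 39.9
grasp_force: 3.1
```

Run:
```python
from h import *
np.set_printoptions(precision=1,suppress=True)
cmpr()
for n in('scene','top'):
  a=cam(n)
  for nm in('knob','feeler','tappet_1'):
   for d in spotter.landmark_of(nm,n):
    P=w(a,d['xyz'])
    if P[1]<-50 and d['score']>.3:print(n,nm,round(d['score'],2),P,np.array([(P[:2]-G)@X,(P[:2]-G)@Y]))
```

```text
comp xy 22.0 -73.3 F 6.7 0.5 -4.1 z 112.0 w 39.9 t 110.15
scene knob 0.63 [ 498.8 -234.5  119.3] [ 31.7 -70.7]
scene feeler 0.45 [ 554.6 -178.1   60.6] [-1.   1.7]
scene tappet_1 0.59 [ 550.5 -181.    -3.7] [ 0.2 -3.2]
scene tappet_1 0.56 [ 547.2 -176.2   19.5] [-5.4 -4.6]
top feeler 0.66 [ 546.4 -183.3   -4.1] [ 1.  -7.9]
top feeler 0.4 [ 545.2 -183.6   59.9] [ 0.8 -9.1]
top tappet_1 0.6 [ 544.  -182.2   60.8] [-0.9 -9.7]
top tappet_1 0.4 [ 546.8 -176.4   22.9] [-5.4 -5. ]
```

>>> apply_moves([
  [60,[0,0.06,0],0],
  [60,[0,0,0],0],
  [60,[0,0,-0.4],0],
  [60,[0,0,-0.6],0],
  [78,[0,0,0],-1],
  [78,[0,0,0],-1],
  [78,[0,0,0],-1],
  [78,[0,0,0],-1],
])

```text
time: 111.55
ee_pos: [493.7, -228.2, 171.8]
eef_rot: [[0.706, 0.708, -0.001], [0.708, -0.706, 0.001], [0.0, -0.001, -1.0]]
wrist_force: [-0.3, -0.1, 0.0]
width: 77.9
grasp_force: 0.0
```

>>> apply_moves([
  [78,[0,0,0],-1],
  [78,[0,0,0],-1],
  [78,[0,0,0],-1],
  [78,[0,0,0],-1],
  [78,[0,0,0],-1],
  [78,[0,0,0],-0.8],
  [78,[0,0,0],0],
])

```text
time: 112.42
ee_pos: [493.7, -228.5, 171.8]
eef_rot: [[0.18, 0.984, -0.001], [0.984, -0.18, 0.001], [0.001, -0.001, -1.0]]
wrist_force: [0.6, -0.0, -0.5]
width: 78.0
grasp_force: 0.0
```

Run:
```python
from h import *
cmpr();go((*f(-50,0),165,79.5),(*f(-50,0),36,79.5),(*f(-2,0),36,79.5))
```

```text
comp xy 24.2 -73.2 F 0.2 0.5 -0.5 z 171.8 w 78.0 t 112.425
t 112.42 p [ 493.7 -228.5  171.8] yaw 79.6 tilt [ 0.001 -0.001 -1.   ] F [ 0.6 -0.  -0.5] w 78.0 g 0.0 q7 22
turn 0.02 shift [1.69 0.39 0.11] rows>= 4
turn -0.0 shift [0.   0.   2.15] rows>= 5
turn -0.0 shift [-0.68  0.42 -0.  ] rows>= 2
```

>>> apply_moves([
  [78,[0.42,0.1,0],0],
  [78,[0.42,0.1,0],0],
  [78,[0.42,0.1,0.1],0],
  [78,[0.43,0.09,0.3],0],
  [78,[0,0,0.5],0],
  [78,[0,0,0.5],0],
  [78,[0,0,0.5],0],
  [78,[0,0,0.33],0],
], squeeze=5)

```text
time: 113.42
ee_pos: [534.0, -132.5, 35.6]
eef_rot: [[0.18, 0.984, -0.003], [0.984, -0.18, 0.0], [-0.0, -0.003, -1.0]]
wrist_force: [-0.3, 0.0, 0.4]
width: 78.7
grasp_force: 0.0
```

>>> apply_moves([
  [78,[0,0,0],0],
  [78,[-0.2,0.12,0],0],
  [78,[-0.25,0.15,0],0],
  [78,[-0.2,0.12,0],0],
  [78,[0,0,0],0],
  [30,[0,0,0],0],
  [30,[0,0,0],0],
  [30,[0,0,0],0],
])

```text
time: 114.42
ee_pos: [551.2, -175.2, 38.1]
eef_rot: [[0.179, 0.984, -0.0], [0.984, -0.179, 0.0], [0.0, -0.0, -1.0]]
wrist_force: [0.6, 1.0, -0.4]
width: 51.5
grasp_force: 0.0
```

>>> apply_moves([
  [30,[0,0,0],0],
  [30,[0,0,0],0],
  [30,[0,0,0],0],
  [30,[0,0,0],0],
  [30,[0,0,0],0],
])

```text
time: 115.05
ee_pos: [551.3, -175.8, 38.2]
eef_rot: [[0.179, 0.984, 0.0], [0.984, -0.179, 0.0], [0.0, 0.0, -1.0]]
wrist_force: [-0.2, 1.4, 0.4]
width: 40.4
grasp_force: 5.0
```

>>> apply_moves([
  [30,[0.2,-0.12,0],0],
  [30,[0.25,-0.15,0],0],
  [30,[0.25,-0.15,0],0],
  [30,[0.2,-0.13,0],0],
  [30,[0,0,0],0],
  [30,[0,0,0],0],
], squeeze=10)

```text
time: 115.8
ee_pos: [528.4, -116.7, 38.1]
eef_rot: [[0.179, 0.984, -0.0], [0.984, -0.179, 0.0], [0.0, -0.0, -1.0]]
wrist_force: [0.3, 0.6, 0.5]
width: 40.8
grasp_force: 10.0
```

Run:
```python
from h import *
cmpr();tz();tz()
np.set_printoptions(precision=1,suppress=True)
for n in('scene','top'):
  a=cam(n)
  for nm in('place_1','tappet_1'):
    for d in spotter.landmark_of(nm,n):
      P=w(a,d['xyz'])
      if P[1]>100:print(n,nm,round(d['score'],2),P)
p=get_obs()['ee_pos'];go((p[0],p[1],110,79.6),(525,259,110,79.6),(525,259,25,79.6))
```

```text
comp xy -67.7 -0.8 F -0.5 0.5 0.5 z 38.1 w 40.8 t 115.8
tcp [ 528.6 -117.1   38.1] origin-tcp [array([ -2.4,  -0.3, -17.4])] surf [array([-4.5, 19.1,  3.3])]
tcp [ 528.6 -117.1   38.1] origin-tcp [array([ -7.3,  -4.1, -19.5])] surf []
scene place_1 0.79 [546.7 350.5   9.3]
scene place_1 0.72 [510.1 167.6   4.2]
scene place_1 0.68 [522.9 253.7  -0.6]
scene tappet_1 0.77 [382.1 247.2  29.9]
scene tappet_1 0.59 [538.9 344.1   5.1]
scene tappet_1 0.46 [679.3 208.3  36.3]
top place_1 0.98 [523.9 259.8   4.4]
top place_1 0.75 [508.3 169.6   2.9]
top place_1 0.62 [536.8 344.4   4.3]
top place_1 0.4 [539.7 343.3   4.6]
top tappet_1 0.73 [378.1 248.8  28.6]
top tappet_1 0.69 [679.2 202.4  31.5]
top tappet_1 0.62 [537.  347.5   7. ]
top tappet_1 0.49 [508.  169.    4.6]
t 116.4 p [ 528.6 -117.1   38.1] yaw 79.7 tilt [-0.  0. -1.] F [ 0.8 -0.5  0.4] w 40.6 g 10.0 q7 16
turn 0.01 shift [ 0.   0.  -1.2] rows>= 3
turn -0.0 shift [ 6.2 -1.2 -0. ] rows>= 13
turn -0.0 shift [0.  0.  1.4] rows>= 3
```

>>> apply_moves([
  [30,[0,0,-0.3],0],
  [30,[0,0,-0.5],0],
  [30,[0.2,-0.04,-0.4],0],
  [30,[0.6,-0.12,0],0],
  [30,[0.7,-0.14,0],0],
  [30,[0.7,-0.14,0],0],
  [30,[0.7,-0.14,0],0],
  [30,[0.7,-0.14,0],0],
])

```text
time: 117.4
ee_pos: [524.8, 104.7, 111.3]
eef_rot: [[0.18, 0.984, 0.001], [0.984, -0.18, 0.0], [0.001, 0.001, -1.0]]
wrist_force: [0.2, 0.2, -0.4]
width: 40.6
grasp_force: 10.0
```

>>> apply_moves([
  [30,[0.7,-0.14,0],0],
  [30,[0.7,-0.14,0],0],
  [30,[0.7,-0.14,0],0],
  [30,[0.4,-0.06,0],0],
  [30,[0,0,0],0],
  [30,[0,0,0],0],
])

```text
time: 118.15
ee_pos: [523.6, 253.9, 110.4]
eef_rot: [[0.182, 0.983, 0.0], [0.983, -0.182, -0.001], [-0.001, 0.0, -1.0]]
wrist_force: [0.3, -0.0, -0.9]
width: 40.7
grasp_force: 10.0
```

Run:
```python
from h import *
go((525.2,260,110,79.6),(525.2,260,24,79.6));tz();tz()
```

```text
t 118.15 p [523.6 253.9 110.4] yaw 79.5 tilt [-0.001  0.    -1.   ] F [ 0.3 -0.  -0.9] w 40.7 g 10.0 q7 -27
turn -0.01 shift [0.1  0.01 0.01] rows>= 1
turn -0.0 shift [0.   0.   1.43] rows>= 3
tcp [523.6 254.1 110.3] origin-tcp [array([ -3.2,  -2.3, -14.7])] surf [array([-5.5, 11.7,  4. ])]
tcp [523.5 255.2 110.2] origin-tcp [array([ -2.6,  -1.8, -15.1])] surf [array([-6. , 12.7,  3.1])]
```

>>> apply_moves([
  [30,[0.08,0,0.3],0],
  [30,[0,0,0.5],0],
  [30,[0,0,0.5],0],
  [30,[0,0,0.12],0],
  [30,[0,0,0.03],0],
  [30,[0,0,0],0],
])

```text
time: 119.2
ee_pos: [524.8, 261.2, 23.8]
eef_rot: [[0.179, 0.984, 0.001], [0.984, -0.179, 0.001], [0.001, 0.001, -1.0]]
wrist_force: [-0.7, -0.1, -0.1]
width: 40.9
grasp_force: 10.0
```

>>> apply_moves([
  [30,[0,0,0.015],0],
  [30,[0,0,0],0],
  [70,[0,0,0],0],
  [70,[0,0,0],0],
  [70,[0,0,0],0],
  [70,[0,0,-0.3],0],
  [70,[0,0,-0.6],0],
  [70,[0,0,-0.7],0],
])

```text
time: 120.2
ee_pos: [524.0, 260.6, 120.0]
eef_rot: [[0.18, 0.984, -0.0], [0.984, -0.18, -0.0], [-0.0, -0.0, -1.0]]
wrist_force: [0.6, -0.8, -0.1]
width: 70.0
grasp_force: 0.0
```

>>> apply_moves([
  [70,[-0.6,0,-0.5],0],
  [70,[-0.7,0,-0.3],0],
  [70,[-0.7,0,0],0],
  [70,[-0.7,0,0],0],
  [70,[0,0,0],0],
  [70,[0,0,0],0],
])

```text
time: 120.95
ee_pos: [495.5, 102.2, 167.1]
eef_rot: [[0.179, 0.984, 0.001], [0.984, -0.179, 0.001], [0.001, 0.001, -1.0]]
wrist_force: [0.0, 1.1, 0.4]
width: 70.2
grasp_force: 0.0
```

Run:
```python
from h import *
np.set_printoptions(precision=1,suppress=True)
go()
for n in('scene','top','scene','top'):
  a=cam(n)
  for nm in('tappet_1','place_1','knob'):
    for d in spotter.landmark_of(nm,n):
      P=w(a,d['xyz'])
      if d['score']>.3:print(n,nm,round(d['score'],2),P)
```

```text
t 120.95 p [495.5 102.2 167.1] yaw 79.7 tilt [ 0.  0. -1.] F [0.  1.1 0.4] w 70.2 g 0.0 q7 -17
scene tappet_1 0.71 [678.  207.   36.3]
scene tappet_1 0.65 [380.6 245.9  28.6]
scene tappet_1 0.55 [538.7 346.9   6.2]
scene tappet_1 0.52 [520.5 258.9   3.5]
scene place_1 0.91 [510.6 168.6   2.7]
scene place_1 0.86 [545.8 350.    7.5]
scene place_1 0.54 [700.6 404.1  -4.1]
scene knob 0.63 [ 498.4 -233.1  120.9]
scene knob 0.51 [521.8 260.6   5.4]
top tappet_1 0.75 [537.6 346.1   6.2]
top tappet_1 0.67 [379.  248.9  31.8]
top tappet_1 0.66 [680.  202.8  30.7]
top tappet_1 0.44 [518.3 260.    9.3]
top place_1 0.72 [522.2 259.8   6.2]
top place_1 0.62 [539.6 343.6   3.9]
top knob 0.46 [ 495.  -237.2  124. ]
scene tappet_1 0.7 [381.6 245.2  32. ]
scene tappet_1 0.61 [537.4 347.9   3.5]
scene tappet_1 0.51 [678.2 205.5  31.9]
scene tappet_1 0.46 [519.5 262.3   7.5]
scene place_1 0.91 [543.9 347.7   6.4]
scene place_1 0.71 [508.4 167.2   3.1]
scene place_1 0.7 [523.8 256.3   2.4]
scene knob 0.41 [ 500.3 -235.4  120.8]
top tappet_1 0.7 [680.8 201.2  30.4]
top tappet_1 0.62 [520.6 260.3   7.6]
top tappet_1 0.55 [536.4 343.1   3.6]
top tappet_1 0.47 [377.6 248.   29.1]
top place_1 0.75 [ 528.9 -117.9   22.3]
top place_1 0.7 [524.9 257.4   3. ]
top place_1 0.58 [536.5 342.5   3.9]
top knob 0.44 [ 491.5 -239.2  123.4]
```

```bash
python3 -c "
from h import *
print(order.finish_job())"
```

```text
the job is handed in; nothing more can be done
None
```

The job is handed in at about 121 s: the left and middle tappets were gauged and stand crown up on their pads within about 5 mm, the right one was absent, the lever is back at its arrest stop, and the verdict has not come back. The middle tappet is the doubtful one: the spotter put it 4–5 mm from under the feeler although it pushed hard against the pins, so I re-seated and gauged it a second time.

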